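# Gauge the jig's bores, fit matching support pins and lay the mirror panel

### The arm

A 7-joint arm with a two-finger parallel gripper is mounted at the origin on the work surface. World frame = base frame: x ahead of the robot, y to its left, z up, the work surface at z = 0. Lengths are in m, angles in degrees, forces in N, time in s.
With the tool pointing down it reaches from about 0.425 to 0.825 m from the base axis. Payload 3.6 kg.
Tool frame: the origin (TCP) lies at the very end of the fingers, on their centre line; the grasp point (between the pads) lies 19 mm behind it; z points along the fingers, y is the direction in which the jaws open and shut (so a half turn about z gives the same grasp; the last joint's range is limited). The gripper opens to 85 mm and grips with 20 to 120 N. Pads are 22 mm wide; open, the fingers measure 114 mm over their backs; the gripper's body (76 mm by 85 mm) begins 54 mm behind the grasp point. The pads swing forward as they close: fully open they stand 13 mm farther back than shut.
Start: joints at [-74.456, 35.231, -0.722, 81.555, 0.464, 63.22, -2.315], TCP at [0.191, 0.621, 0.231] pointing down, gripper open.
Joint ranges: [-178.69, 178.69], [-17.37, 117.87], [-77.05, 75.6], [15.02, 138.74], [-78.02, 258.01], [0.78, 113.62], [-162.83, 162.83]. Speed limits (degrees/s): [159.86, 159.86, 180, 180, 180, 180, 180].

### API

Orientations are given as [roll, pitch, yaw] about the fixed x, y, z axes, in that order (R = Rz(yaw) Ry(pitch) Rx(roll)).
In Python, from cell import status, get_image, camera_info, job gives the robot as it stands.
- The arm moves only by the tool play_rows, never from a script. Its argument "deltas" is a list that holds one entry, the list of rows, each a list of 7 numbers: the shift along the tool's x, y, z in mm, then the turn, a rotation vector about the tool's x, y, z in degrees, then the finger opening in mm, from 0 to 85.4. A call has 1 to 20 rows; each row is the pose to reach, as a shift and turn from the pose commanded when the call began, along the tool's axes at that moment; what a row does not reach only later rows make up. A row lasts 1/10 s, in which the tool goes at most 50 mm and 8.59 degrees, less where a joint would pass 70% of its speed; a pose out of reach is approached as far as the arm can. A call with a gripper value outside its range is refused whole. The fingers move at their own pace and stop on an object; "force" is the grip in N (left out, the last holds). Time passes only in rows, so rows that repeat a pose let the fingers close. It gives the time, the measured TCP pose, the force and the opening at its end, in the units of the state.
- status.sense(): the state, without advancing time (a new reading comes with each control period).
- get_image(name): name is "scene" or "top"; returns the picture (400x640x3 uint8, red, green, blue); there is no depth.
- camera_info(name): a dict with "K" (3x3 intrinsics, pixels), "rvec" (rotation vector, rad) and "tvec" (3), from world to camera coordinates, as OpenCV has them. Camera axes: x right, y down, z forward; pixel columns grow to the right and rows downward; lengths in m; the calibration is good to about 2 mm. A picture is of the moment at which its call begins. camera_info takes no time and is no camera call.
- job.hand_in(): hands the job in, once; it reports no verdict.
The state is a dict: "t": time; "joints": joint angles; "joint_vel": joint speeds; "effort": joint torques, N m; "eef_pos": TCP position; "tcp_rot": TCP orientation; "force": force on the tool from outside, world axes, zero at the start; "ft_torque": the same for the moment, N m; "grip_width": opening from 0.0 (shut) to 1.0 (fully open).
Only numpy, scipy, OpenCV 4.12 (cv2) and the standard library are available. Lean on these libraries where they do the work, as an engineer would, in place of code of your own. Each camera call takes 0.05 s, during which the arm holds its last target. There are 200 camera calls.

### The job

Set up the jig for the mirror panel: with the depth rod, feel to the bottom of every bore that has a steel bush, one after another from the robot's left to its right, and stand the rod back in its holder when you are done with it. Put into each bushed bore the support pin from the rack that matches its depth, so that all the heads stand level with the ledge, and only then lay the panel, which has a lifter handle, flat on the ledge and the pins, in its place on the jig and square to it, mirror side up. Leave the bushes in place, the spare pins in the rack, bores without a bush empty, and the bottle, tape measure and tumbler alone.

Things in the scene. Friction and masses are not known exactly. Their poses are not given: they have to be found in the camera images.
- jig: Pale beech block 220 (x) x 240 (y) x 70 mm high, fixed; origin at the centre of its underside, x away from the robot, y to its left. Four vertical bores 30 mm wide at x = -60, y = 87 (bore 1, the robot's left), 29, -29, -87 mm (bore 4). A darker ledge at x = 50 to 100 mm, 240 long, stands on its far side. The panel's place is centred at x = +10 mm, y = 0.
- ledge (a point): Centre of the top face of the jig's ledge, 106 mm above the bench, where the far part of the panel rests; axes as the jig.
- rack: Brown wooden pin rack, 190 (x) x 115 (y) x 40 mm high, fixed; origin at the centre of its underside. Six holes 18.5 mm wide and 30 mm deep at x = -60, 0, 60 and y = -28, 28 mm; one support pin stands in each, in random order, its foot 10 mm above the bench.
- holder_hole (a point): Centre of the mouth of the 14 mm hole, 35 mm deep, in the top of the depth rod's dark wooden holder (block 40 x 40 x 45 mm high, fixed), 45 mm above the bench; the rod stands in it, tip 10 mm above the bench.
- rod_handle (a point): Centre of the wooden T-handle of the depth rod: handle block 60 long (x) x 16 wide (y) x 24 mm high on top of a straight steel rod. z points up along the rod, 0.12 kg.
- rod_tip (a point): Flat lower end of the depth rod (10 mm diameter, 100 mm long below the handle), 112 mm below the handle's centre; same axes.
- panel_handle (a point): Centre of the bar handle of the suction lifter fixed on the mirror panel: bar 18 wide (x) x 110 long (y) x 16 mm high, centred over the panel, its centre 53 mm above the panel's underside, on two rubber cups at y = +-40 mm. The panel is 180 (x) x 200 (y) x 10 mm, about 0.5 kg; it lies mirror side up on the bench at first. z up.
- panel: The mirror panel with its lifter; origin at the centre of its underside, axes as panel_handle.
- mouth_1 (a point): Mouth centre of the loose steel drop-in bush (flange 40 mm wide, 4 high; hole 20 mm; spigot 26 mm long; 0.12 kg) in bore 1 (leftmost for the robot), 74 mm above the bench; None if no bush. The blind bore is 32, 46 or 60 mm deep from here, drawn anew each start. Three or all four bores have bushes. The matching pin's head centre comes 23 mm above this point.
- mouth_2 (a point): Mouth centre of the loose steel drop-in bush (flange 40 mm wide, 4 high; hole 20 mm; spigot 26 mm long; 0.12 kg) in bore 2 (second from the left for the robot), 74 mm above the bench; None if no bush. The blind bore is 32, 46 or 60 mm deep from here, drawn anew each start. Three or all four bores have bushes. The matching pin's head centre comes 23 mm above this point.
- mouth_3 (a point): Mouth centre of the loose steel drop-in bush (flange 40 mm wide, 4 high; hole 20 mm; spigot 26 mm long; 0.12 kg) in bore 3 (third from the left for the robot), 74 mm above the bench; None if no bush. The blind bore is 32, 46 or 60 mm deep from here, drawn anew each start. Three or all four bores have bushes. The matching pin's head centre comes 23 mm above this point.
- mouth_4 (a point): Mouth centre of the loose steel drop-in bush (flange 40 mm wide, 4 high; hole 20 mm; spigot 26 mm long; 0.12 kg) in bore 4 (rightmost for the robot), 74 mm above the bench; None if no bush. The blind bore is 32, 46 or 60 mm deep from here, drawn anew each start. Three or all four bores have bushes. The matching pin's head centre comes 23 mm above this point.
- short_1_head (a point): Centre of the head of a support pin 64 mm long overall: black square flat head 26 x 26 mm (sides along its x and y), 18 mm high, on a plain steel shank 17 mm wide that tapers to 11 mm over the last 4 mm; this point is 9 mm below the pin's top and 55 mm above its foot; z up along the pin. 0.09 kg. It matches a bore 32 mm deep: standing on the bottom of that bore, its top is 32 mm above the bush, level with the ledge.
- medium_1_head (a point): Centre of the head of a support pin 78 mm long overall: black square flat head 26 x 26 mm (sides along its x and y), 18 mm high, on a plain steel shank 17 mm wide that tapers to 11 mm over the last 4 mm; this point is 9 mm below the pin's top and 69 mm above its foot; z up along the pin. 0.09 kg. It matches a bore 46 mm deep: standing on the bottom of that bore, its top is 32 mm above the bush, level with the ledge.
- long_1_head (a point): Centre of the head of a support pin 92 mm long overall: black square flat head 26 x 26 mm (sides along its x and y), 18 mm high, on a plain steel shank 17 mm wide that tapers to 11 mm over the last 4 mm; this point is 9 mm below the pin's top and 83 mm above its foot; z up along the pin. 0.09 kg. It matches a bore 60 mm deep: standing on the bottom of that bore, its top is 32 mm above the bush, level with the ledge.
- short_2_head (a point): Centre of the head of a support pin 64 mm long overall: black square flat head 26 x 26 mm (sides along its x and y), 18 mm high, on a plain steel shank 17 mm wide that tapers to 11 mm over the last 4 mm; this point is 9 mm below the pin's top and 55 mm above its foot; z up along the pin. 0.09 kg. It matches a bore 32 mm deep: standing on the bottom of that bore, its top is 32 mm above the bush, level with the ledge.
- medium_2_head (a point): Centre of the head of a support pin 78 mm long overall: black square flat head 26 x 26 mm (sides along its x and y), 18 mm high, on a plain steel shank 17 mm wide that tapers to 11 mm over the last 4 mm; this point is 9 mm below the pin's top and 69 mm above its foot; z up along the pin. 0.09 kg. It matches a bore 46 mm deep: standing on the bottom of that bore, its top is 32 mm above the bush, level with the ledge.
- long_2_head (a point): Centre of the head of a support pin 92 mm long overall: black square flat head 26 x 26 mm (sides along its x and y), 18 mm high, on a plain steel shank 17 mm wide that tapers to 11 mm over the last 4 mm; this point is 9 mm below the pin's top and 83 mm above its foot; z up along the pin. 0.09 kg. It matches a bore 60 mm deep: standing on the bottom of that bore, its top is 32 mm above the bush, level with the ledge.
- spray: White plastic bottle, 70 mm wide, 190 mm high, bystander; origin under its base.
- tape: Blue tape-measure case 70 x 35 x 60 mm, bystander; origin under its base.
- tumbler: Glass tumbler, 62 mm wide, 90 mm high, bystander; origin under its base.
Things that resemble listed ones, but are neither listed nor needed, are in the scene too. What is shaped like the part that bears medium_1_head but green or turquoise is not meant.

How it is judged (in metres and radians):
On the way, in this order (a step that is already met when the one before it is completed fails the run):
1. the depth rod's tip has been down in bushed bore 1 (leftmost), at least 27 mm below the bush's mouth (horizontal distance between rod_tip and mouth_1 below 0.01 m and z of rod_tip in the frame of mouth_1 below -0.027 m), for 0.1 s.
2. the depth rod's tip has been down in bushed bore 2 (second from the left), at least 27 mm below the bush's mouth (horizontal distance between rod_tip and mouth_2 below 0.01 m and z of rod_tip in the frame of mouth_2 below -0.027 m), for 0.1 s.
3. the depth rod's tip has been down in bushed bore 3 (third from the left), at least 27 mm below the bush's mouth (horizontal distance between rod_tip and mouth_3 below 0.01 m and z of rod_tip in the frame of mouth_3 below -0.027 m), for 0.1 s.
4. the depth rod's tip has been down in bushed bore 4 (rightmost), at least 27 mm below the bush's mouth (horizontal distance between rod_tip and mouth_4 below 0.01 m and z of rod_tip in the frame of mouth_4 below -0.027 m), for 0.1 s.
5. every bushed bore holds a pin whose head stands level with the ledge (((horizontal distance between short_1_head and mouth_1 below 0.008 m and z of short_1_head in the frame of mouth_1 between 0.018 and 0.028 m and angle between short_1_head's own z axis and vertical below 0.12 rad) or (horizontal distance between medium_1_head and mouth_1 below 0.008 m and z of medium_1_head in the frame of mouth_1 between 0.018 and 0.028 m and angle between medium_1_head's own z axis and vertical below 0.12 rad) or (horizontal distance between long_1_head and mouth_1 below 0.008 m and z of long_1_head in the frame of mouth_1 between 0.018 and 0.028 m and angle between long_1_head's own z axis and vertical below 0.12 rad) or (horizontal distance between short_2_head and mouth_1 below 0.008 m and z of short_2_head in the frame of mouth_1 between 0.018 and 0.028 m and angle between short_2_head's own z axis and vertical below 0.12 rad) or (horizontal distance between medium_2_head and mouth_1 below 0.008 m and z of medium_2_head in the frame of mouth_1 between 0.018 and 0.028 m and angle between medium_2_head's own z axis and vertical below 0.12 rad) or (horizontal distance between long_2_head and mouth_1 below 0.008 m and z of long_2_head in the frame of mouth_1 between 0.018 and 0.028 m and angle between long_2_head's own z axis and vertical below 0.12 rad)) and ((horizontal distance between short_1_head and mouth_2 below 0.008 m and z of short_1_head in the frame of mouth_2 between 0.018 and 0.028 m and angle between short_1_head's own z axis and vertical below 0.12 rad) or (horizontal distance between medium_1_head and mouth_2 below 0.008 m and z of medium_1_head in the frame of mouth_2 between 0.018 and 0.028 m and angle between medium_1_head's own z axis and vertical below 0.12 rad) or (horizontal distance between long_1_head and mouth_2 below 0.008 m and z of long_1_head in the frame of mouth_2 between 0.018 and 0.028 m and angle between long_1_head's own z axis and vertical below 0.12 rad) or (horizontal distance between short_2_head and mouth_2 below 0.008 m and z of short_2_head in the frame of mouth_2 between 0.018 and 0.028 m and angle between short_2_head's own z axis and vertical below 0.12 rad) or (horizontal distance between medium_2_head and mouth_2 below 0.008 m and z of medium_2_head in the frame of mouth_2 between 0.018 and 0.028 m and angle between medium_2_head's own z axis and vertical below 0.12 rad) or (horizontal distance between long_2_head and mouth_2 below 0.008 m and z of long_2_head in the frame of mouth_2 between 0.018 and 0.028 m and angle between long_2_head's own z axis and vertical below 0.12 rad)) and ((horizontal distance between short_1_head and mouth_3 below 0.008 m and z of short_1_head in the frame of mouth_3 between 0.018 and 0.028 m and angle between short_1_head's own z axis and vertical below 0.12 rad) or (horizontal distance between medium_1_head and mouth_3 below 0.008 m and z of medium_1_head in the frame of mouth_3 between 0.018 and 0.028 m and angle between medium_1_head's own z axis and vertical below 0.12 rad) or (horizontal distance between long_1_head and mouth_3 below 0.008 m and z of long_1_head in the frame of mouth_3 between 0.018 and 0.028 m and angle between long_1_head's own z axis and vertical below 0.12 rad) or (horizontal distance between short_2_head and mouth_3 below 0.008 m and z of short_2_head in the frame of mouth_3 between 0.018 and 0.028 m and angle between short_2_head's own z axis and vertical below 0.12 rad) or (horizontal distance between medium_2_head and mouth_3 below 0.008 m and z of medium_2_head in the frame of mouth_3 between 0.018 and 0.028 m and angle between medium_2_head's own z axis and vertical below 0.12 rad) or (horizontal distance between long_2_head and mouth_3 below 0.008 m and z of long_2_head in the frame of mouth_3 between 0.018 and 0.028 m and angle between long_2_head's own z axis and vertical below 0.12 rad)) and ((horizontal distance between short_1_head and mouth_4 below 0.008 m and z of short_1_head in the frame of mouth_4 between 0.018 and 0.028 m and angle between short_1_head's own z axis and vertical below 0.12 rad) or (horizontal distance between medium_1_head and mouth_4 below 0.008 m and z of medium_1_head in the frame of mouth_4 between 0.018 and 0.028 m and angle between medium_1_head's own z axis and vertical below 0.12 rad) or (horizontal distance between long_1_head and mouth_4 below 0.008 m and z of long_1_head in the frame of mouth_4 between 0.018 and 0.028 m and angle between long_1_head's own z axis and vertical below 0.12 rad) or (horizontal distance between short_2_head and mouth_4 below 0.008 m and z of short_2_head in the frame of mouth_4 between 0.018 and 0.028 m and angle between short_2_head's own z axis and vertical below 0.12 rad) or (horizontal distance between medium_2_head and mouth_4 below 0.008 m and z of medium_2_head in the frame of mouth_4 between 0.018 and 0.028 m and angle between medium_2_head's own z axis and vertical below 0.12 rad) or (horizontal distance between long_2_head and mouth_4 below 0.008 m and z of long_2_head in the frame of mouth_4 between 0.018 and 0.028 m and angle between long_2_head's own z axis and vertical below 0.12 rad))), for 0.2 s.
6. the panel lies in its place on ledge and pins (x of panel_handle in the frame of jig between -0.005 and 0.025 m and y of panel_handle in the frame of jig between -0.015 and 0.015 m and z of panel_handle in the frame of jig between 0.154 and 0.164 m and angle between panel_handle's own z axis and vertical below 0.04 rad and angle between the x axis of panel_handle and the x axis of jig, either way round below 0.12 rad), for 0.2 s.
At the end, for the whole second after the job is handed in: Bushes in place; each bushed bore holds a pin, head within 5 mm of level and 8 mm of centre; other pins upright in the rack; panel at rest on ledge and pins within 15 mm in x and y and 5 mm in height of its place, level to 0.04 rad, square to 0.12 rad (either way round); rod standing in its holder (all of step 5 and all of step 6 and ((x of short_1_head in the frame of rack between -0.08 and 0.08 m and y of short_1_head in the frame of rack between -0.048 and 0.048 m and angle between short_1_head's own z axis and vertical below 0.3 rad and height (world z) of short_1_head below 0.105 m) or (horizontal distance between short_1_head and mouth_1 below 0.008 m and z of short_1_head in the frame of mouth_1 between 0.018 and 0.028 m and angle between short_1_head's own z axis and vertical below 0.12 rad) or (horizontal distance between short_1_head and mouth_2 below 0.008 m and z of short_1_head in the frame of mouth_2 between 0.018 and 0.028 m and angle between short_1_head's own z axis and vertical below 0.12 rad) or (horizontal distance between short_1_head and mouth_3 below 0.008 m and z of short_1_head in the frame of mouth_3 between 0.018 and 0.028 m and angle between short_1_head's own z axis and vertical below 0.12 rad) or (horizontal distance between short_1_head and mouth_4 below 0.008 m and z of short_1_head in the frame of mouth_4 between 0.018 and 0.028 m and angle between short_1_head's own z axis and vertical below 0.12 rad)) and ((x of medium_1_head in the frame of rack between -0.08 and 0.08 m and y of medium_1_head in the frame of rack between -0.048 and 0.048 m and angle between medium_1_head's own z axis and vertical below 0.3 rad and height (world z) of medium_1_head below 0.105 m) or (horizontal distance between medium_1_head and mouth_1 below 0.008 m and z of medium_1_head in the frame of mouth_1 between 0.018 and 0.028 m and angle between medium_1_head's own z axis and vertical below 0.12 rad) or (horizontal distance between medium_1_head and mouth_2 below 0.008 m and z of medium_1_head in the frame of mouth_2 between 0.018 and 0.028 m and angle between medium_1_head's own z axis and vertical below 0.12 rad) or (horizontal distance between medium_1_head and mouth_3 below 0.008 m and z of medium_1_head in the frame of mouth_3 between 0.018 and 0.028 m and angle between medium_1_head's own z axis and vertical below 0.12 rad) or (horizontal distance between medium_1_head and mouth_4 below 0.008 m and z of medium_1_head in the frame of mouth_4 between 0.018 and 0.028 m and angle between medium_1_head's own z axis and vertical below 0.12 rad)) and ((x of long_1_head in the frame of rack between -0.08 and 0.08 m and y of long_1_head in the frame of rack between -0.048 and 0.048 m and angle between long_1_head's own z axis and vertical below 0.3 rad and height (world z) of long_1_head below 0.105 m) or (horizontal distance between long_1_head and mouth_1 below 0.008 m and z of long_1_head in the frame of mouth_1 between 0.018 and 0.028 m and angle between long_1_head's own z axis and vertical below 0.12 rad) or (horizontal distance between long_1_head and mouth_2 below 0.008 m and z of long_1_head in the frame of mouth_2 between 0.018 and 0.028 m and angle between long_1_head's own z axis and vertical below 0.12 rad) or (horizontal distance between long_1_head and mouth_3 below 0.008 m and z of long_1_head in the frame of mouth_3 between 0.018 and 0.028 m and angle between long_1_head's own z axis and vertical below 0.12 rad) or (horizontal distance between long_1_head and mouth_4 below 0.008 m and z of long_1_head in the frame of mouth_4 between 0.018 and 0.028 m and angle between long_1_head's own z axis and vertical below 0.12 rad)) and ((x of short_2_head in the frame of rack between -0.08 and 0.08 m and y of short_2_head in the frame of rack between -0.048 and 0.048 m and angle between short_2_head's own z axis and vertical below 0.3 rad and height (world z) of short_2_head below 0.105 m) or (horizontal distance between short_2_head and mouth_1 below 0.008 m and z of short_2_head in the frame of mouth_1 between 0.018 and 0.028 m and angle between short_2_head's own z axis and vertical below 0.12 rad) or (horizontal distance between short_2_head and mouth_2 below 0.008 m and z of short_2_head in the frame of mouth_2 between 0.018 and 0.028 m and angle between short_2_head's own z axis and vertical below 0.12 rad) or (horizontal distance between short_2_head and mouth_3 below 0.008 m and z of short_2_head in the frame of mouth_3 between 0.018 and 0.028 m and angle between short_2_head's own z axis and vertical below 0.12 rad) or (horizontal distance between short_2_head and mouth_4 below 0.008 m and z of short_2_head in the frame of mouth_4 between 0.018 and 0.028 m and angle between short_2_head's own z axis and vertical below 0.12 rad)) and ((x of medium_2_head in the frame of rack between -0.08 and 0.08 m and y of medium_2_head in the frame of rack between -0.048 and 0.048 m and angle between medium_2_head's own z axis and vertical below 0.3 rad and height (world z) of medium_2_head below 0.105 m) or (horizontal distance between medium_2_head and mouth_1 below 0.008 m and z of medium_2_head in the frame of mouth_1 between 0.018 and 0.028 m and angle between medium_2_head's own z axis and vertical below 0.12 rad) or (horizontal distance between medium_2_head and mouth_2 below 0.008 m and z of medium_2_head in the frame of mouth_2 between 0.018 and 0.028 m and angle between medium_2_head's own z axis and vertical below 0.12 rad) or (horizontal distance between medium_2_head and mouth_3 below 0.008 m and z of medium_2_head in the frame of mouth_3 between 0.018 and 0.028 m and angle between medium_2_head's own z axis and vertical below 0.12 rad) or (horizontal distance between medium_2_head and mouth_4 below 0.008 m and z of medium_2_head in the frame of mouth_4 between 0.018 and 0.028 m and angle between medium_2_head's own z axis and vertical below 0.12 rad)) and ((x of long_2_head in the frame of rack between -0.08 and 0.08 m and y of long_2_head in the frame of rack between -0.048 and 0.048 m and angle between long_2_head's own z axis and vertical below 0.3 rad and height (world z) of long_2_head below 0.105 m) or (horizontal distance between long_2_head and mouth_1 below 0.008 m and z of long_2_head in the frame of mouth_1 between 0.018 and 0.028 m and angle between long_2_head's own z axis and vertical below 0.12 rad) or (horizontal distance between long_2_head and mouth_2 below 0.008 m and z of long_2_head in the frame of mouth_2 between 0.018 and 0.028 m and angle between long_2_head's own z axis and vertical below 0.12 rad) or (horizontal distance between long_2_head and mouth_3 below 0.008 m and z of long_2_head in the frame of mouth_3 between 0.018 and 0.028 m and angle between long_2_head's own z axis and vertical below 0.12 rad) or (horizontal distance between long_2_head and mouth_4 below 0.008 m and z of long_2_head in the frame of mouth_4 between 0.018 and 0.028 m and angle between long_2_head's own z axis and vertical below 0.12 rad)) and horizontal distance between rod_tip and holder_hole below 0.012 m and z of rod_tip in the frame of holder_hole below -0.028 m and angle between rod_tip's own z axis and vertical below 0.2 rad and linear speed of panel below 0.02 m/s and z of mouth_1 in the frame of jig between 0.07 and 0.078 m and z of mouth_2 in the frame of jig between 0.07 and 0.078 m and z of mouth_3 in the frame of jig between 0.07 and 0.078 m and z of mouth_4 in the frame of jig between 0.07 and 0.078 m); the robot touches nothing.
It fails at once if the spray is moved more than 30 mm (distance of spray from where it was at the start of the episode above 0.03 m).
It fails at once if the tape is moved more than 30 mm (distance of tape from where it was at the start of the episode above 0.03 m).
It fails at once if the tumbler is moved more than 30 mm (distance of tumbler from where it was at the start of the episode above 0.03 m).
It fails at once if the mirror panel is tipped more than 0.6 rad (angle between panel_handle's own z axis and vertical above 0.6 rad).
Of bush_1, bush_2, bush_3, bush_4 only 3 to 4 are there at a start; the rules pass over those that are not, and their reading is None.
At some moment in a run one of panel may be knocked a few centimetres aside while the robot is not near it.
It also fails if it takes over 210 s, if anything falls off the work surface, if the arm or the gripper's body presses on something with over 40 N, if the wrist force passes 120 N, or if a joint passes its speed limit or range.

## Working session

There is one attempt and no reset: what is moved stays moved. The work goes in short steps, Python scripts to look and compute and a tool call to move; the robot and the scene stay as the last step left them, time stands still between calls to the robot, and variables do not carry over. Pictures are saved under pics/ and viewed, on a budget of 14 in all, crops included, one or two more only if the job needs it, and the job is handed in when it is done.

Besides the shell and the picture viewer there is one more tool, called in YAML: its name, and indented under it one key for each argument. play_rows: Moves the arm, as the interface text tells. Its arguments: {"type":"object","properties":{"deltas":{"type":"array"},"force":{"type":"number"}},"required":["deltas"]}

```bash
mkdir -p pics; ls
python3 - <<'E'
from cell import status,get_image,camera_info
import cv2,numpy as np
for n in("scene","top"):
    im=get_image(n); cv2.imwrite(f"pics/{n}0.png",im[:,:,::-1])
    c=camera_info(n); R=cv2.Rodrigues(np.array(c["rvec"],float))[0]
    print(n,np.round(c["K"],1).tolist(),np.round(-R.T@np.array(c["tvec"]).ravel(),3),np.round(R,2).tolist())
print(status.sense())
E
```

```text
pics
scene [[429.8, 0.0, 301.5], [0.0, 429.8, 207.8], [0.0, 0.0, 1.0]] [ 1.166 -0.712  0.793] [[0.76, 0.65, 0.02], [0.41, -0.46, -0.79], [-0.5, 0.6, -0.62]]
top [[368.0, 0.0, 318.5], [0.0, 368.0, 204.9], [0.0, 0.0, 1.0]] [ 0.436 -0.032  1.225] [[0.0, -1.0, 0.02], [-0.99, -0.01, -0.16], [0.16, -0.02, -0.99]]
{'t': 0.1, 'joints': array([-74.45657609,  35.28561553,  -0.72306005,  81.63301871,
         0.46384557,  63.21915998,  -2.31663004]), 'joint_vel': array([ 0.03534375, -0.17221511, -0.06790272, -0.13808683, -0.03417238,
        0.06126246, -0.02643567]), 'effort': array([ 1.90783467e-03, -4.70385432e+01,  2.60710493e-01, -1.71571201e+01,
        1.01658673e-02,  5.85415823e-03,  7.40826238e-06]), 'eef_pos': array([0.19049408, 0.62073383, 0.23022729]), 'tcp_rot': array([-1.79865076e+02,  1.38262544e-03,  1.62940161e+02]), 'force': array([-0.28257487,  1.45835765, -1.5865557 ]), 'ft_torque': array([-0.00281441,  0.02952106,  0.05522904]), 'grip_width': 1.0011119010727056}
```

View pics/scene0.png

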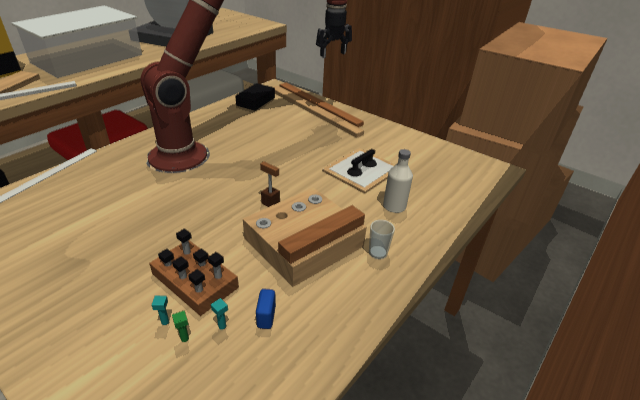

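View pics/top0.png

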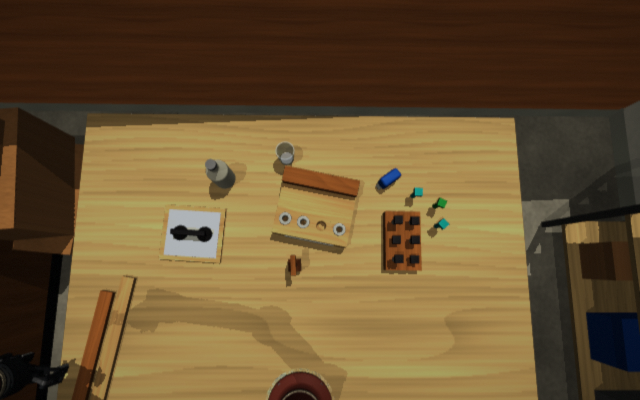

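Scene: the jig has bushes at top-view pixels (285,218), (303,222) and (339,229). The hole at (321,226) has no bush, so bore 3 is unbushed. The rod and holder are at (294,266), the rack at (403,240), and the panel at (193,233). The green and turquoise pins at (418,192), (441,203) and (443,225) are decoys. Next, enlarged crops.

```bash
cat > h.py <<'E'
import cv2,numpy as np
from cell import status,get_image,camera_info
class Cam:
    def __init__(s,n):
        c=camera_info(n); s.n=n; s.K=np.array(c["K"],float); s.rv=np.array(c["rvec"],float); s.t=np.array(c["tvec"],float).ravel()
        s.R=cv2.Rodrigues(s.rv)[0]; s.C=-s.R.T@s.t; s.P=s.K@np.c_[s.R,s.t]
    def plane(s,uv,z):
        d=s.R.T@np.linalg.solve(s.K,np.array([*uv,1.])); return s.C+d*(z-s.C[2])/d[2]
    def proj(s,X): return cv2.projectPoints(np.atleast_2d(np.array(X,float)),s.rv,s.t,s.K,None)[0].reshape(-1,2)
top,scene=Cam("top"),Cam("scene")
def tri(uvt,uvs):
    X=cv2.triangulatePoints(top.P,scene.P,np.array(uvt,float).reshape(2,1),np.array(uvs,float).reshape(2,1)).ravel(); return X[:3]/X[3]
def save(im,box,k,name):
    x0,y0,x1,y1=box; cv2.imwrite(name,cv2.resize(im[y0:y1,x0:x1,::-1],None,fx=k,fy=k,interpolation=cv2.INTER_CUBIC))
E
python3 - <<'E'
from h import *
t=get_image("top"); s=get_image("scene"); np.save("t0.npy",t);np.save("s0.npy",s)
save(t,(265,160,435,280),4.7,"pics/tc.png"); save(s,(140,150,380,320),3.3,"pics/sc.png")
E
```

```text
(no output)
```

View pics/tc.png

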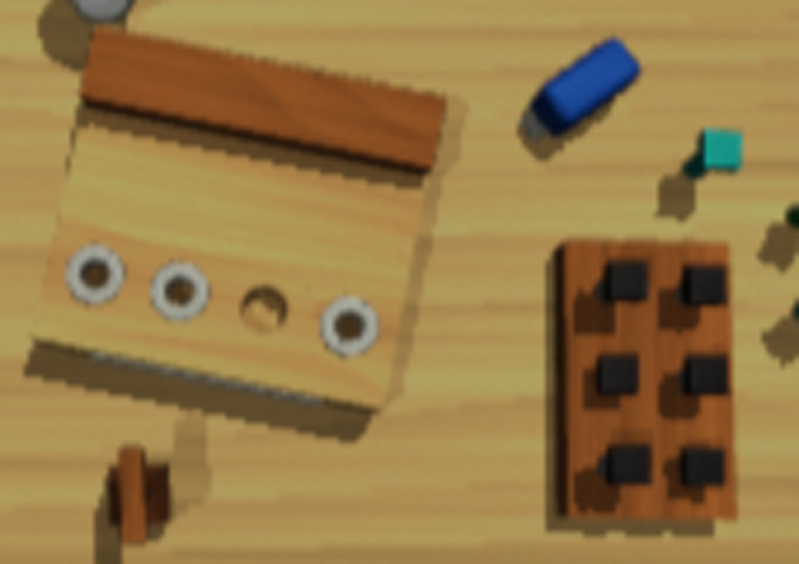

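View pics/sc.png

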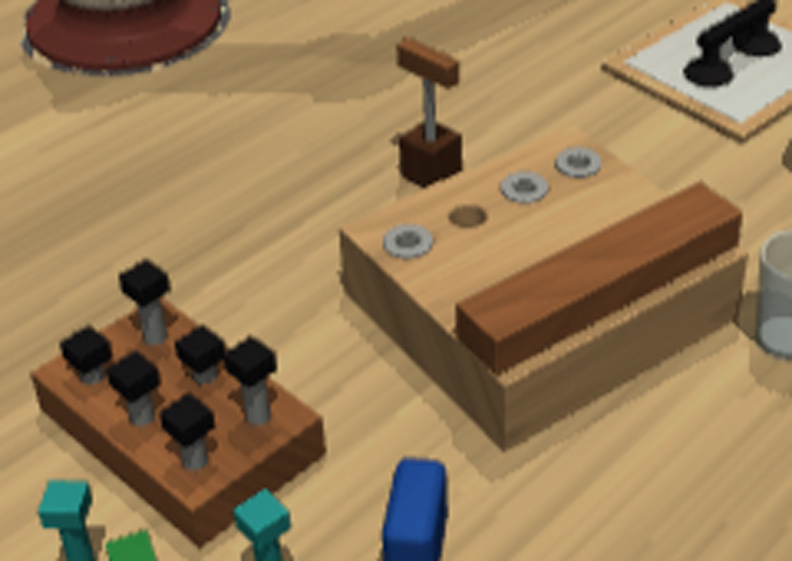

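The crops confirm bushes on bores 1, 2 and 4, with bore 3 bare. From the visible shanks, the rack pins are:
- **+y row (near to far):** long, short, long
- **−y row (near to far):** short, medium, medium

Now the positions.

Run:
```python
from h import *
t=np.load("t0.npy")
hsv=cv2.cvtColor(t,cv2.COLOR_RGB2HSV)
def blobs(m,a0,a1,box):
    x0,y0,x1,y1=box; mm=np.zeros_like(m); mm[y0:y1,x0:x1]=m[y0:y1,x0:x1]
    n,l,st,c=cv2.connectedComponentsWithStats(mm,connectivity=4)
    return [(c[i],st[i],l==i) for i in range(1,n) if a0<=st[i][4]<=a1]
# bushes: low saturation bright
m=((hsv[...,1]<70)&(hsv[...,2]>110)).astype(np.uint8)
M=[]
for c,st,l in blobs(m,30,300,(270,195,360,245)):
    k=cv2.convexHull(np.argwhere(l)[:,::-1].astype(np.int32)); (e,ax,_)=cv2.fitEllipse(k)
    X=top.plane(e,.076); M.append(X); print("bush",np.round(e,1),np.round(ax,1),np.round(X,4))
M=sorted(M,key=lambda p:-p[1])
v=M[0]-M[-1]; print("dist 1-4",np.linalg.norm(v),"yaw",np.degrees(np.arctan2(-v[0],v[1])), "1-2",np.linalg.norm(M[0]-M[1]))
# heads
m=((hsv[...,2]<45)).astype(np.uint8)
bl=blobs(m,25,200,(388,205,430,275))
Z={0:.102,1:.074,2:.102,3:.074,4:.088,5:.088}
loc=np.array([[-60,28],[0,28],[60,28],[-60,-28],[0,-28],[60,-28]])/1e3
pts=[]
for c,st,l in bl:
    print("dark",np.round(c,1),st[2:],)
m=(hsv[...,2]<45).astype(np.uint8)
for y in range(212,266): print(''.join('#' if m[y,x] else '.' for x in range(380,425)))
# rod handle, panel white
m=((hsv[...,1]<40)&(hsv[...,2]>150)).astype(np.uint8)
for c,st,l in blobs(m,500,5000,(150,190,240,280)):
    r=cv2.minAreaRect(np.argwhere(l)[:,::-1].astype(np.int32)); 
    b=[top.plane(p,.010)[:2] for p in cv2.boxPoints(r)]; print("white",r,np.round(b,3).tolist())
for c,st,l in blobs((hsv[...,2]<45).astype(np.uint8),100,1500,(150,190,240,280)): 
    r=cv2.minAreaRect(np.argwhere(l)[:,::-1].astype(np.int32));print("blackhandle",c,st,r)
print("handle rod hsv",hsv[266,293],hsv[266,299],hsv[270,293])
```

```text
bush [284.7 218.1] [11.5 12.5] [0.5758 0.0533 0.076 ]
bush [302.7 221.6] [11.7 11.9] [ 0.5651 -0.0033  0.076 ]
bush [338.9 228.9] [11.7 12.1] [ 0.5428 -0.1168  0.076 ]
dist 1-4 0.1732949029027141 yaw -10.990430488033583 1-2 0.05761682763868599
dark [396.9 219.8] [10  9 74]
dark [413.7 220.6] [10  8 72]
dark [395.6 239.6] [ 8  8 63]
dark [414.1 239.7] [11  8 72]
dark [397.6 258.6] [11  8 76]
dark [413.5 259.2] [10  8 68]
.............................................
.............................................
...##........................................
...##........................................
...##.........########.......................
...##.........########.........#######.......
...##.........########........#########......
...##........#########........#########......
...##........#########........#########......
...##.......##########.......##########......
...##.......##########.......##########......
...##.......##########.......##########......
...##........##...............########.......
...##........................................
...##...........................
[... 1498 characters left out ...]
###########......##########......
....#.......###########......##########......
....#........##########.......#########......
....#.........########........########.......
....#.........................####...........
....#........................................
....#........................................
white ((191.88494873046875, 233.2256622314453), (53.54780578613281, 45.69856643676758), 3.814074993133545) [[0.463, 0.448], [0.613, 0.449], [0.602, 0.272], [0.452, 0.275]]
blackhandle [191.27027027 233.0027027 ] [171 226  41  15 370] ((190.979248046875, 232.9773712158203), (40.1794319152832, 13.161478996276855), 2.4895529747009277)
handle rod hsv [ 13 193 131] [ 10 190  55] [ 13 189 132]
```

Run:
```python
from h import *
t=np.load("t0.npy"); s=np.load("s0.npy")
ht=cv2.cvtColor(t,cv2.COLOR_RGB2HSV); hs=cv2.cvtColor(s,cv2.COLOR_RGB2HSV)
def comp(m,box):
    x0,y0,x1,y1=box; n,l,st,c=cv2.connectedComponentsWithStats(m[y0:y1,x0:x1].astype(np.uint8),connectivity=4)
    i=1+np.argmax(st[1:,4]); p=np.argwhere(l==i)[:,::-1]+[x0,y0]; return p
# jig rigid fit
loc=np.array([[-60,87],[-60,29],[-60,-87]])/1e3
M=np.array([[.5758,.0533],[.5651,-.0033],[.5428,-.1168]])
def rigid(a,b):
    ca,cb=a.mean(0),b.mean(0); U,S,V=np.linalg.svd((a-ca).T@(b-cb)); R=(U@V).T
    return R,cb-R@ca,np.degrees(np.arctan2(R[1,0],R[0,0])),np.linalg.norm(a@R.T+cb-R@ca-b,axis=1)*1e3
R,o,y,e=rigid(loc,M); print("jig",o,y,e); print("mouths",np.round(loc@R.T+o,4).tolist(),"panel place",R@[.01,0]+o)
# rack pins: blob centres at (top z -4mm)
px=np.array([[397.6,258.6],[395.6,239.6],[396.9,219.8],[413.5,259.2],[414.1,239.7],[413.7,220.6]])+[0.5,0.2]
z=[.102,.074,.102,.074,.088,.088]
P=np.array([top.plane(p,h-.004)[:2] for p,h in zip(px,z)])
L=np.array([[-60,28],[0,28],[60,28],[-60,-28],[0,-28],[60,-28]])/1e3
R,o,y,e=rigid(L,P); print("rack",o,y,e); print("holes",np.round(L@R.T+o,4).tolist())
c=np.array([[565,242],[728,243],[735,518],[567,517]])/4.7+[265,160]
print("rack corners",np.round([top.plane(p,.04)[:2] for p in c],3).tolist(), np.mean([top.plane(p,.04)[:2] for p in c],0))
# heads in scene, check with predicted
Q=L@R.T+o
print("scene head proj",np.round(scene.proj(np.c_[Q,np.array(z)-.009]),0).tolist())
# rod handle
p=comp((ht[...,2]>90)&(ht[...,0]<16)&(ht[...,1]>165),(284,250,304,280)); r=cv2.minAreaRect(p.astype(np.int32)); print("rod top",r,len(p),top.plane(p.mean(0),.132))
q=comp((hs[...,0]<16)&(hs[...,1]>120),(255,155,285,180)); print("rod scene",q.mean(0),len(q),q.min(0),q.max(0)); print(tri(p.mean(0),q.mean(0)))
b=cv2.boxPoints(r); print(np.round([top.plane(k,.134)[:2] for k in b],3).tolist())
# panel handle bar (black) and white
print("panel handle", top.plane([191.0,233.0],.055), "white c",top.plane([192.1,233.4],.01))
```

```text
jig [ 0.61828695 -0.04320299] -10.998711551891338 [0.39369566 0.17849308 0.35783271]
mouths [[0.576, 0.0536], [0.5649, -0.0033], [0.5428, -0.1172]] panel place [ 0.62810326 -0.04511086]
rack [ 0.50973834 -0.324055  ] -0.6586783883510346 [0.76222024 1.07334274 0.59653417 0.14456114 0.45115572 0.45298561]
holes [[0.4501, -0.2954], [0.5101, -0.2961], [0.5701, -0.2967], [0.4494, -0.3514], [0.5094, -0.3521], [0.5694, -0.3527]]
rack corners [[0.604, -0.271], [0.604, -0.385], [0.416, -0.382], [0.416, -0.268]] [ 0.51004703 -0.32640291]
scene head proj [[185.0, 234.0], [202.0, 254.0], [217.0, 258.0], [167.0, 254.0], [181.0, 262.0], [198.0, 275.0]]
rod top ((292.6327209472656, 264.9911804199219), (20.022218704223633, 4.589810848236084), 86.18592071533203) 93 [0.4302864  0.02335738 0.132     ]
rod scene [269.31213873 168.47398844] 173 [260 161] [278 176]
[0.42961479 0.02328478 0.12063636]
[[0.459, 0.032], [0.46, 0.019], [0.403, 0.014], [0.402, 0.027]]
panel handle [0.52884878 0.34947655 0.055     ] white c [0.53111663 0.36050443 0.01      ]
```

```bash
cat > go.py <<'E'
import sys,numpy as np
from scipy.spatial.transform import Rotation as Ro
from cell import status
def rel(x,y,z,yaw):
    s=status.sense(); R=Ro.from_euler('xyz',s["tcp_rot"],degrees=True); T=Ro.from_euler('xyz',[180,0,yaw],degrees=True)
    d=R.inv().apply(np.array([x,y,z])-s["eef_pos"])*1e3; w=(R.inv()*T).as_rotvec(degrees=True)
    print(np.round(d,1).tolist(),np.round(w,1).tolist(),"t",round(s["t"],1),"rows>=",int(max(np.linalg.norm(d)/50,np.linalg.norm(w)/8.6)+1))
if __name__=="__main__":
    for a in sys.argv[1:]: rel(*map(float,a.split(",")))
E
python3 go.py 0.43,0.023,0.2,185 0.43,0.023,0.104,185
```

```text
[-404.3, -501.3, 31.4] [-0.1, -0.0, -22.1] t 0.2 rows>= 13
[-404.3, -501.2, 127.4] [-0.1, -0.0, -22.1] t 0.2 rows>= 14
```

play_rows:
  deltas:
    - [[-404,-501,31,-0.1,0,-22,85],[-404,-501,31,-0.1,0,-22,85],[-404,-501,31,-0.1,0,-22,85],[-404,-501,31,-0.1,0,-22,85],[-404,-501,31,-0.1,0,-22,85],[-404,-501,31,-0.1,0,-22,85],[-404,-501,31,-0.1,0,-22,85],[-404,-501,31,-0.1,0,-22,85],[-404,-501,31,-0.1,0,-22,85],[-404,-501,31,-0.1,0,-22,85],[-404,-501,31,-0.1,0,-22,85],[-404,-501,31,-0.1,0,-22,85],[-404,-501,31,-0.1,0,-22,85],[-404,-501,31,-0.1,0,-22,85],[-404,-501,31,-0.1,0,-22,85],[-404,-501,31,-0.1,0,-22,85],[-404,-501,31,-0.1,0,-22,85],[-404,-501,31,-0.1,0,-22,85]]

```text
t: 2.0
eef_pos: [0.4296, 0.0253, 0.2004]
tcp_rot: [179.9, 0.0, -174.9]
force: [-0.0, -0.5, -0.3]
grip_width: 0.995
```

```bash
python3 go.py 0.43,0.023,0.104,185
python3 - <<'E'
from h import *
t=get_image("top"); s=get_image("scene")
a=cv2.resize(t[230:300,260:330,::-1],None,fx=5.7,fy=5.7); b=cv2.resize(s[100:210,215:325,::-1],None,fx=3.64,fy=3.64)
h=min(len(a),len(b)); cv2.imwrite("pics/r1.png",np.hstack([a[:h],b[:h]]))
E
```

```text
[-0.1, -2.5, 96.4] [0.1, 0.0, 0.1] t 2.0 rows>= 2
```

View pics/r1.png

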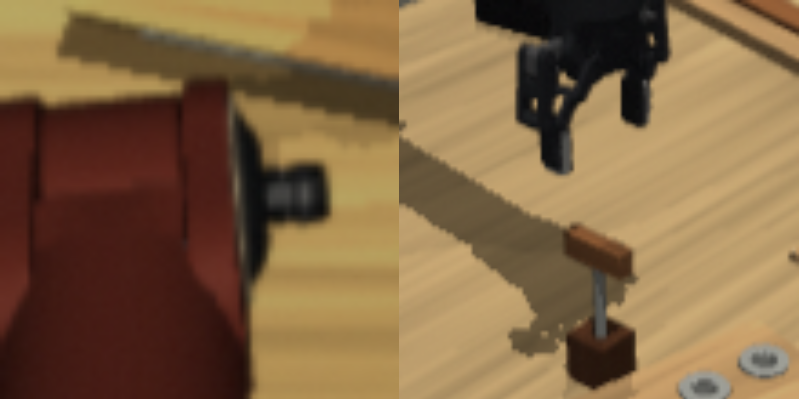

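The jaws hang above the rod's handle and straddle it, so I go down and grip.

play_rows:
  deltas:
    - [[0,-2.5,40,0,0,0,85],[0,-2.5,80,0,0,0,85],[0,-2.5,96,0,0,0,85],[0,-2.5,96,0,0,0,60],[0,-2.5,96,0,0,0,30],[0,-2.5,96,0,0,0,10],[0,-2.5,96,0,0,0,5],[0,-2.5,96,0,0,0,5],[0,-2.5,96,0,0,0,5],[0,-2.5,96,0,0,0,5],[0,-2.5,96,0,0,0,5],[0,-2.5,96,0,0,0,5]]
  force: 60

```text
t: 3.3
eef_pos: [0.431, 0.0216, 0.1053]
tcp_rot: [179.9, 0.1, -175.1]
force: [-0.9, -0.9, 7.2]
grip_width: 0.179
```

```bash
python3 go.py 0.43,0.023,0.104,185
```

```text
[0.8, 1.5, 1.3] [0.1, 0.1, -0.1] t 3.3 rows>= 1
```

```bash
python3 go.py 0.431,0.0216,0.215,185 0.576,0.0536,0.215,185 0.576,0.0536,0.145,185
```

```text
[-0.3, 0.2, -109.7] [0.1, 0.1, -0.1] t 3.3 rows>= 3
[-147.5, 19.6, -109.2] [0.1, 0.1, -0.1] t 3.3 rows>= 4
[-147.4, 19.4, -39.2] [0.1, 0.1, -0.1] t 3.3 rows>= 4
```

play_rows:
  deltas:
    - [[0,0,-30,0,0,0,5],[0,0,-70,0,0,0,5],[0,0,-110,0,0,0,5],[-40,5,-110,0,0,0,5],[-90,12,-110,0,0,0,5],[-135,18,-110,0,0,0,5],[-148,19.5,-110,0,0,0,5],[-148,19.5,-110,0,0,0,5],[-148,19.5,-110,0,0,0,5],[-148,19.5,-110,0,0,0,5]]

```text
t: 4.3
eef_pos: [0.5742, 0.0529, 0.2143]
tcp_rot: [179.9, -0.1, -175.1]
force: [-0.5, -0.2, -2.3]
grip_width: 0.177
```

```bash
python3 go.py 0.576,0.0536,0.143,185;  python3 - <<'E'
from h import *
t=get_image("top"); s=get_image("scene")
save(s,(250,100,360,230),4.5,"pics/r2.png")
print(scene.proj([[.576,.0536,.125],[.576,.0536,.074]]))
E
```

```text
[-1.9, 0.4, 71.3] [0.1, -0.1, -0.1] t 4.3 rows>= 2
[[315.92721506 182.3703882 ]
 [315.20173945 197.36477255]]
```

View pics/r2.png

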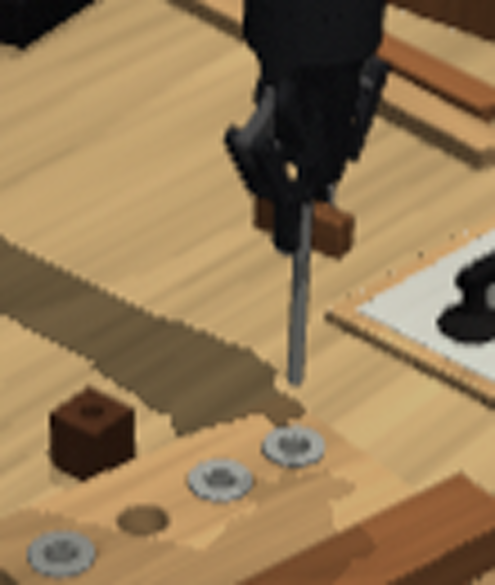

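The rod hangs plumb over bush 1, with its tip at scene pixel (316,185) and the mouth at (315,197). I descend to the 32 mm test level.

play_rows:
  deltas:
    - [[-2,0.5,30,0,0,0,5],[-2,0.5,55,0,0,0,5],[-2,0.5,65,0,0,0,5],[-2,0.5,72,0,0,0,5],[-2,0.5,76,0,0,0,5],[-2,0.5,79,0,0,0,5],[-2,0.5,82,0,0,0,5],[-2,0.5,82,0,0,0,5],[-2,0.5,82,0,0,0,5]]

```text
t: 5.3
eef_pos: [0.5781, 0.0544, 0.1327]
tcp_rot: [179.9, 0.1, -175.1]
force: [-0.7, 0.4, -2.0]
grip_width: 0.176
```

play_rows:
  deltas:
    - [[-1,0,7,0,0,0,5],[0,0,10,0,0,0,5],[0,0,13,0,0,0,5],[0,0,14,0,0,0,5],[0,0,14,0,0,0,5]]

```text
t: 5.8
eef_pos: [0.5777, 0.0544, 0.1181]
tcp_rot: [179.9, -0.0, -175.1]
force: [-0.7, -0.1, -1.7]
grip_width: 0.177
```

play_rows:
  deltas:
    - [[0,0,6,0,0,0,5],[0,0,9,0,0,0,5],[0,0,11,0,0,0,5],[0,0,12,0,0,0,5],[0,0,12,0,0,0,5]]

```text
t: 6.3
eef_pos: [0.5784, 0.0544, 0.1093]
tcp_rot: [179.9, 0.1, -175.1]
force: [-3.7, 0.0, 14.8]
grip_width: 0.174
```

```bash
python3 go.py 0.576,0.0536,0.2,185 0.5649,-0.0033,0.2,185 0.5649,-0.0033,0.133,185
```

```text
[2.3, -0.4, -90.7] [0.1, 0.1, -0.1] t 6.3 rows>= 2
[18.2, -56.2, -90.8] [0.1, 0.1, -0.1] t 6.3 rows>= 3
[18.4, -56.3, -23.8] [0.1, 0.1, -0.1] t 6.3 rows>= 2
```

Bore 1 is 60 mm deep: contact came exactly at the predicted height. On to bore 2.

play_rows:
  deltas:
    - [[0,0,-30,0,0,0,5],[0,0,-70,0,0,0,5],[0,0,-93,0,0,0,5],[10,-30,-93,0,0,0,5],[17,-56,-93,0,0,0,5],[17,-56,-93,0,0,0,5],[17,-56,-93,0,0,0,5],[17,-56,-60,0,0,0,5],[17,-56,-45,0,0,0,5],[17,-56,-38,0,0,0,5],[17,-56,-32,0,0,0,5],[17,-56,-29,0,0,0,5],[17,-56,-27,0,0,0,5],[17,-56,-27,0,0,0,5],[17,-56,-27,0,0,0,5]]

```text
t: 7.8
eef_pos: [0.5659, -0.0029, 0.1335]
tcp_rot: [179.9, 0.0, -175.1]
force: [-0.2, 0.3, -0.6]
grip_width: 0.179
```

play_rows:
  deltas:
    - [[0,0,7,0,0,0,5],[0,0,10,0,0,0,5],[0,0,13,0,0,0,5],[0,0,14,0,0,0,5],[0,0,14,0,0,0,5]]

```text
t: 8.3
eef_pos: [0.5659, -0.0029, 0.1208]
tcp_rot: [179.9, 0.0, -175.1]
force: [-2.2, 0.4, 9.0]
grip_width: 0.17
```

play_rows:
  deltas:
    - [[0,0,1,0,0,0,5],[0,0,2,0,0,0,5],[0,0,3,0,0,0,5],[0,0,3,0,0,0,5]]

```text
t: 8.7
eef_pos: [0.5664, -0.0029, 0.1206]
tcp_rot: [179.9, 0.1, -175.1]
force: [-6.0, -0.4, 23.6]
grip_width: 0.173
```

```bash
python3 go.py 0.5649,-0.0033,0.2,185 0.5428,-0.1172,0.2,185 0.5428,-0.1172,0.133,185
```

```text
[1.3, -0.1, -79.4] [0.1, 0.1, -0.1] t 8.7 rows>= 2
[33.1, -111.7, -79.6] [0.1, 0.1, -0.1] t 8.7 rows>= 3
[33.3, -111.8, -12.6] [0.1, 0.1, -0.1] t 8.7 rows>= 3
```

Bore 2 is 46 mm deep, with a firm stop. On to bore 4.

play_rows:
  deltas:
    - [[0,0,-30,0,0,0,5],[0,0,-70,0,0,0,5],[0,0,-83,0,0,0,5],[15,-50,-83,0,0,0,5],[28,-95,-83,0,0,0,5],[32,-112,-83,0,0,0,5],[32,-112,-83,0,0,0,5],[32,-112,-83,0,0,0,5],[32,-112,-50,0,0,0,5],[32,-112,-35,0,0,0,5],[32,-112,-28,0,0,0,5],[32,-112,-22,0,0,0,5],[32,-112,-18,0,0,0,5],[32,-112,-15,0,0,0,5],[32,-112,-13,0,0,0,5],[32,-112,-13,0,0,0,5]]

```text
t: 10.3
eef_pos: [0.5453, -0.1167, 0.1286]
tcp_rot: [179.9, 0.2, -175.0]
force: [5.5, -0.8, -0.8]
grip_width: 0.174
```

play_rows:
  deltas:
    - [[2,0,3,0,0,0,5],[2,0,6,0,0,0,5],[2,0,9,0,0,0,5],[2,0,11,0,0,0,5],[2,0,12,0,0,0,5],[2,0,12,0,0,0,5]]

```text
t: 10.9
eef_pos: [0.5439, -0.1178, 0.1174]
tcp_rot: [180.0, 0.3, -175.1]
force: [5.7, -0.8, -0.5]
grip_width: 0.174
```

play_rows:
  deltas:
    - [[1,0,4,0,0,0,5],[1,0,7,0,0,0,5],[1,0,10,0,0,0,5],[1,0,12,0,0,0,5],[1,0,14,0,0,0,5],[1,0,14,0,0,0,5]]

```text
t: 11.5
eef_pos: [0.543, -0.1179, 0.1033]
tcp_rot: [180.0, 0.3, -175.1]
force: [5.7, -1.5, -1.4]
grip_width: 0.178
```

```bash
python3 go.py 0.5428,-0.1172,0.22,185 0.431,0.0216,0.22,185 0.431,0.0216,0.14,185
python3 - <<'E'
from h import *
s=get_image("scene")
save(s,(200,100,340,240),4.2,"pics/r3.png")
E
```

```text
[-0.5, 0.8, -116.7] [0.0, 0.3, -0.1] t 11.5 rows>= 3
[98.9, 148.7, -117.2] [0.0, 0.3, -0.1] t 11.5 rows>= 5
[99.4, 148.7, -37.2] [0.0, 0.3, -0.1] t 11.5 rows>= 4
```

View pics/r3.png

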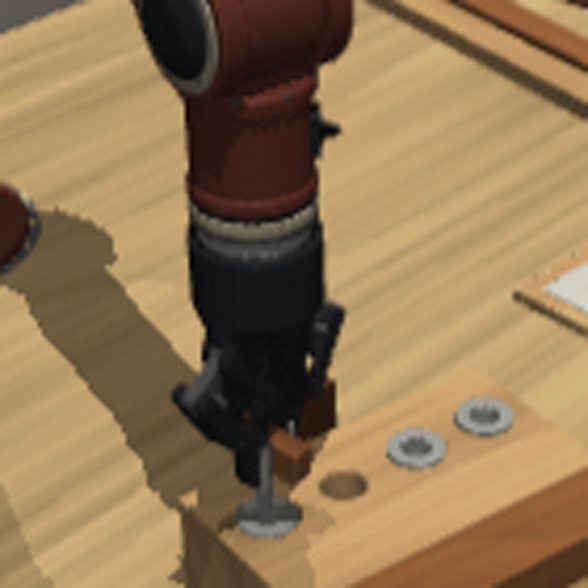

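play_rows:
  deltas:
    - [[1,0,2,0,0,0,5],[1,0,4,0,0,0,5],[1,0,5,0,0,0,5],[1,0,5,0,0,0,5]]

```text
t: 11.95
eef_pos: [0.5433, -0.118, 0.1014]
tcp_rot: [-180.0, 0.5, -175.1]
force: [3.1, -0.7, 16.2]
grip_width: 0.176
```

Run:
```python
from h import *
s=get_image("scene")
save(s,(235,180,305,240),11,"pics/r4.png")
a=np.array([235,180])
print("mouth",(scene.proj([.5428,-.1172,.074])-a)*11)
for d in (46,60): print(d,"rod/handle junction, handle +x end centre",((scene.proj([[.543,-.1178,.174-d/1e3],[.573,-.115,.186-d/1e3]])-a)*11).round().tolist())
```

```text
mouth [[316.01526635 455.16123981]]
46 rod/handle junction, handle +x end centre [[307.0, 276.0], [409.0, 283.0]]
60 rod/handle junction, handle +x end centre [[309.0, 324.0], [410.0, 332.0]]
```

View pics/r4.png

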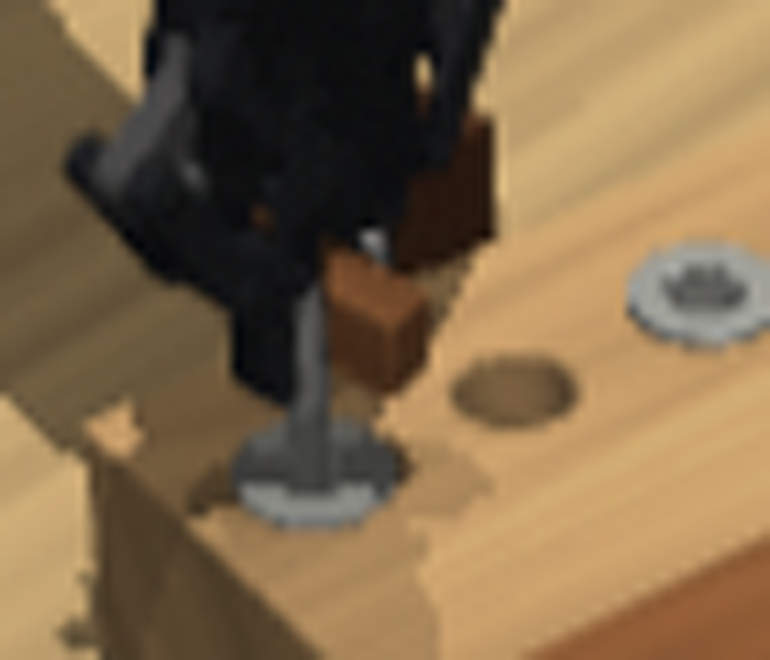

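Contact at 0.1014, with the handle end at crop (405,350), matches the 60 mm prediction. The rod slid a few mm up in the grip. So bores 1, 2 and 4 are 60, 46 and 60 mm deep. Next, the rod goes back to its holder.

play_rows:
  deltas:
    - [[0,0,-40,0,0,0,5],[0,0,-85,0,0,0,5],[0,0,-122,0,-0.3,0,5],[30,45,-122,0,-0.3,0,5],[60,85,-122,0,-0.3,0,5],[85,125,-122,0,-0.3,0,5],[99,149,-122,0,-0.3,0,5],[99,149,-90,0,-0.3,0,5],[99,149,-50,0,-0.3,0,5],[99,149,-50,0,-0.3,0,5],[99,149,-50,0,-0.3,0,5]]

```text
t: 13.1
eef_pos: [0.4259, 0.0221, 0.1477]
tcp_rot: [179.9, -0.1, -175.1]
force: [1.5, 1.0, -1.1]
grip_width: 0.174
```

```bash
python3 go.py 0.431,0.0216,0.147,185
python3 - <<'E'
from h import *
s=get_image("scene"); save(s,(235,140,305,210),8,"pics/r5.png")
p=status.sense()["eef_pos"]; a=np.array([235,140])
X=[[p[0],p[1],p[2]-.0874],[p[0],p[1],p[2]-.01],[.4302,.0225,.045]]
print(((scene.proj(X)-a)*8).round().tolist())
# scene-based bushes
s0=np.load("s0.npy"); h=cv2.cvtColor(s0,cv2.COLOR_RGB2HSV); m=((h[...,1]<70)&(h[...,2]>100)).astype(np.uint8)
n,l,st,c=cv2.connectedComponentsWithStats(m[180:240,245:335])
for i in range(1,n):
    if st[i][4]>25:
        k=cv2.convexHull((np.argwhere(l==i)[:,::-1]+[245,180]).astype(np.int32)); e=cv2.fitEllipse(k); print(np.round(e[0],1),np.round(e[1],1),np.round(scene.plane(e[0],.075),4))
E
```

```text
[-5.1, -0.9, 0.7] [0.1, -0.1, -0.1] t 13.1 rows>= 1
[[274.0, 363.0], [268.0, 184.0], [281.0, 401.0]]
[314.9 198.8] [ 8.7 13.8] [0.5803 0.047  0.075 ]
[298.6 206.4] [ 9.4 13.5] [ 0.5693 -0.0098  0.075 ]
[263.  222.7] [10.3 14.6] [ 0.546 -0.123  0.075]
```

View pics/r5.png

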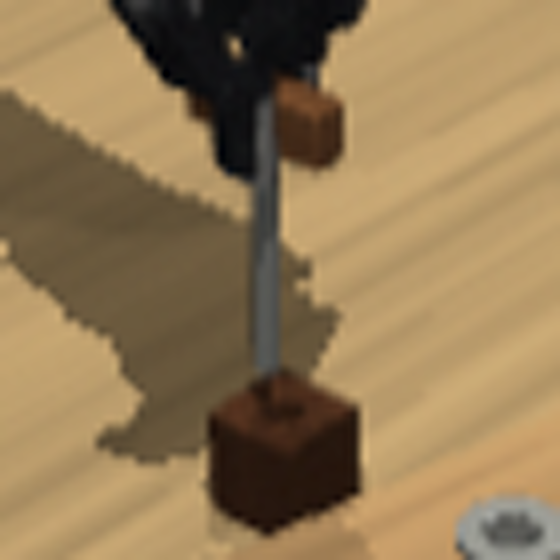

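play_rows:
  deltas:
    - [[-4,0,0,0,0,0,5],[-8,-0.5,0,0,0,0,5],[-8,-0.5,0,0,0,0,5],[-8,-0.5,0,0,0,0,5]]

```text
t: 13.55
eef_pos: [0.4365, 0.0224, 0.1489]
tcp_rot: [179.9, 0.4, -175.1]
force: [0.4, 0.3, -1.8]
grip_width: 0.181
```

Run:
```python
from h import *
s=get_image("scene"); t=get_image("top")
a=cv2.resize(s[140:210,235:305,::-1],None,fx=8,fy=8,interpolation=cv2.INTER_CUBIC)
cv2.imwrite("pics/r6.png",a)
p=status.sense()["eef_pos"]; a=np.array([235,140])
X=[[p[0],p[1],p[2]-.0874],[p[0],p[1],p[2]-.01],[.4302,.0225,.045]]
print(p,((scene.proj(X)-a)*8).round().tolist())
# rod axis: grey pixels per row
h=cv2.cvtColor(s,cv2.COLOR_RGB2HSV)
for y in range(160,192,2):
    x=np.where((h[y,262:276,1]<60)&(h[y,262:276,2]>60))[0]
    print(y,(x+262).tolist())
```

```text
[0.43602099 0.02244809 0.14856297] [[292.0, 372.0], [286.0, 193.0], [281.0, 401.0]]
160 [270, 271]
162 [270, 271]
164 [269, 270, 271]
166 [270, 271]
168 [269, 270, 271]
170 [269, 270, 271]
172 [269, 270, 271, 272]
174 [269, 270, 271, 272]
176 [269, 270, 271, 272]
178 [270, 271, 272]
180 [270, 271, 272]
182 [270, 271, 272]
184 [270, 271, 272]
186 [270, 271, 272]
188 []
190 []
```

View pics/r6.png

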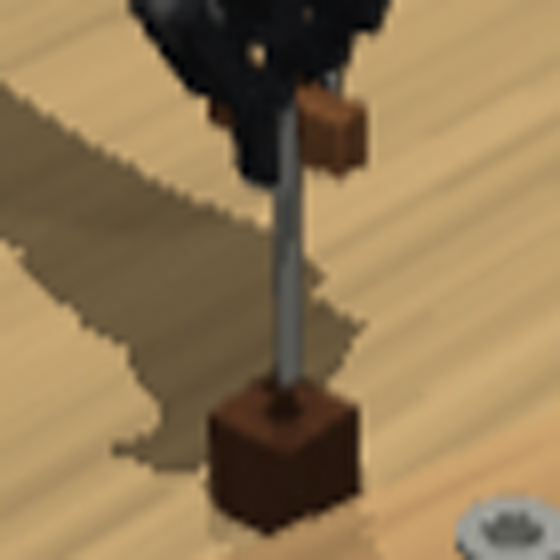

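The rod's tip is at crop (288,382) and the hole centre is near (284,409). I move about 2.5 mm back and lower gently.

play_rows:
  deltas:
    - [[2.5,0,0,0,0,0,5],[2.5,0,0,0,0,0,5],[2.5,0,8,0,0,0,5],[2.5,0,14,0,0,0,5],[2.5,0,18,0,0,0,5],[2.5,0,22,0,0,0,5],[2.5,0,24,0,0,0,5],[2.5,0,24,0,0,0,5]]

```text
t: 14.45
eef_pos: [0.4336, 0.0223, 0.124]
tcp_rot: [179.9, 0.3, -175.1]
force: [-0.6, 0.4, -1.2]
grip_width: 0.174
```

play_rows:
  deltas:
    - [[0,0,6,0,0,0,5],[0,0,12,0,0,0,5],[0,0,18,0,0,0,5],[0,0,23,0,0,0,5],[0,0,23,0,0,0,5]]

```text
t: 14.95
eef_pos: [0.4333, 0.0224, 0.1005]
tcp_rot: [179.9, 0.2, -175.1]
force: [-0.1, -0.6, -1.4]
grip_width: 0.177
```

play_rows:
  deltas:
    - [[0,0,0,0,0,0,25],[0,0,0,0,0,0,50],[0,0,0,0,0,0,85],[0,0,0,0,0,0,85],[0,0,0,0,0,0,85],[0,0,0,0,0,0,85],[0,0,-30,0,0,0,85],[0,0,-70,0,0,0,85],[0,0,-110,0,0,0,85],[0,0,-110,0,0,0,85]]

```text
t: 15.95
eef_pos: [0.4367, 0.0224, 0.216]
tcp_rot: [179.9, 1.0, -175.1]
force: [1.2, 0.1, -0.1]
grip_width: 0.995
```

```bash
python3 go.py 0.4501,-0.2954,0.19,89.3
python3 - <<'E'
from h import *
s=get_image("scene");hs=cv2.cvtColor(s,cv2.COLOR_RGB2HSV); m=((hs[...,0]<16)&(hs[...,1]>120)).astype(np.uint8)[155:180,255:285]
n,l,st,c=cv2.connectedComponentsWithStats(m); i=1+np.argmax(st[1:,4]); print("handle scene",c[i]+[255,155],st[i],"before 269.3 168.5 n173, 260..278,161..176")
E
```

```text
[14.4, -317.8, 25.2] [0.9, 0.7, 95.6] t 15.9 rows>= 12
handle scene [269.98265896 168.32369942] [  6   7  19  14 173] before 269.3 168.5 n173, 260..278,161..176
```

The rod is back in place: the handle blob is at (270.0,168.3), against (269.3,168.5) before. Now the first long pin, in the rack hole at (-60,+28).

play_rows:
  deltas:
    - [[14,-318,25,0.9,0.7,95.6,50],[14,-318,25,0.9,0.7,95.6,50],[14,-318,25,0.9,0.7,95.6,50],[14,-318,25,0.9,0.7,95.6,50],[14,-318,25,0.9,0.7,95.6,50],[14,-318,25,0.9,0.7,95.6,50],[14,-318,25,0.9,0.7,95.6,50],[14,-318,25,0.9,0.7,95.6,50],[14,-318,25,0.9,0.7,95.6,50],[14,-318,25,0.9,0.7,95.6,50],[14,-318,25,0.9,0.7,95.6,50],[14,-318,25,0.9,0.7,95.6,50],[14,-318,25,0.9,0.7,95.6,50],[14,-318,25,0.9,0.7,95.6,50],[14,-318,75,0.9,0.7,95.6,50],[14,-318,75,0.9,0.7,95.6,50],[14,-318,75,0.9,0.7,95.6,50]]

```text
t: 17.7
eef_pos: [0.4465, -0.2954, 0.1355]
tcp_rot: [-179.2, -0.0, 89.4]
force: [0.0, 0.3, 0.7]
grip_width: 0.587
```

```bash
python3 go.py 0.4501,-0.2954,0.076,89.3
python3 - <<'E'
from h import *
s=get_image("scene"); save(s,(140,190,250,290),7,"pics/p1.png")
E
```

```text
[0.1, 4.5, 59.5] [-0.8, -0.0, 0.1] t 17.7 rows>= 2
```

View pics/p1.png

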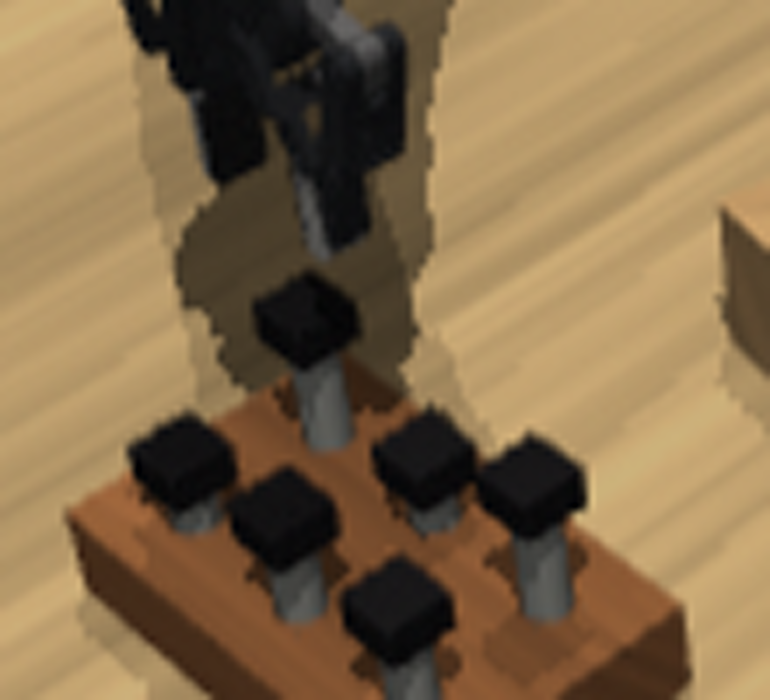

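The finger midpoint lines up with the head at crop (307,300) once the perspective lean is allowed for. I descend and grip.

play_rows:
  deltas:
    - [[0,4.5,0,-0.8,0,0,50],[0,4.5,20,-0.8,0,0,50],[0,4.5,40,-0.8,0,0,50],[0,4.5,55,-0.8,0,0,50],[0,4.5,59,-0.8,0,0,50],[0,4.5,59,-0.8,0,0,50],[0,4.5,59,-0.8,0,0,35],[0,4.5,59,-0.8,0,0,25],[0,4.5,59,-0.8,0,0,18],[0,4.5,59,-0.8,0,0,18],[0,4.5,59,-0.8,0,0,18],[0,4.5,59,-0.8,0,0,18]]
  force: 60

```text
t: 18.95
eef_pos: [0.4515, -0.2965, 0.0781]
tcp_rot: [179.8, 0.1, 89.3]
force: [-1.0, 0.6, 6.4]
grip_width: 0.292
```

```bash
python3 go.py 0.4501,-0.2954,0.2,89.3 0.5428,-0.1172,0.2,79 0.576,0.0536,0.2,79
```

```text
[0.8, -0.9, -121.9] [0.2, 0.1, 0.0] t 18.9 rows>= 3
[180.1, 89.7, -121.9] [0.2, 0.1, 10.3] t 18.9 rows>= 5
[351.3, 120.9, -122.2] [0.2, 0.1, 10.3] t 18.9 rows>= 8
```

play_rows:
  deltas:
    - [[0,0,-30,0,0,0,18],[0,0,-70,0,0,0,18],[0,0,-110,0,0,0,18],[0,0,-122,0,0,0,18],[45,22,-122,0,0,3,18],[90,45,-122,0,0,6,18],[130,65,-122,0,0,10,18],[165,82,-122,0.2,0.1,10.3,18],[180,90,-122,0.2,0.1,10.3,18],[180,90,-90,0.2,0.1,10.3,18],[180,90,-87,0.2,0.1,10.3,18],[180,90,-87,0.2,0.1,10.3,18],[180,90,-87,0.2,0.1,10.3,18]]

```text
t: 20.25
eef_pos: [0.5427, -0.1185, 0.1646]
tcp_rot: [-180.0, -0.0, 78.9]
force: [1.0, -0.5, -0.8]
grip_width: 0.29
```

```bash
python3 go.py 0.5428,-0.1172,0.145,79
python3 - <<'E'
from h import *
s=get_image("scene"); t=get_image("top")
a=cv2.resize(s[150:240,220:310,::-1],None,fx=6.5,fy=6.5,interpolation=cv2.INTER_CUBIC)
cv2.imwrite("pics/p2.png",a)
p=status.sense()["eef_pos"]; o=np.array([220,150])
print(p,((scene.proj([[p[0],p[1],p[2]-.068],[p[0],p[1],p[2]-.02],[.5428,-.1172,.074]])-o)*6.5).round().tolist())
E
```

```text
[1.3, -0.2, 19.6] [-0.0, -0.0, -0.1] t 20.2 rows>= 1
[ 0.5431341  -0.11808888  0.16487355] [[281.0, 421.0], [277.0, 324.0], [284.0, 464.0]]
```

View pics/p2.png

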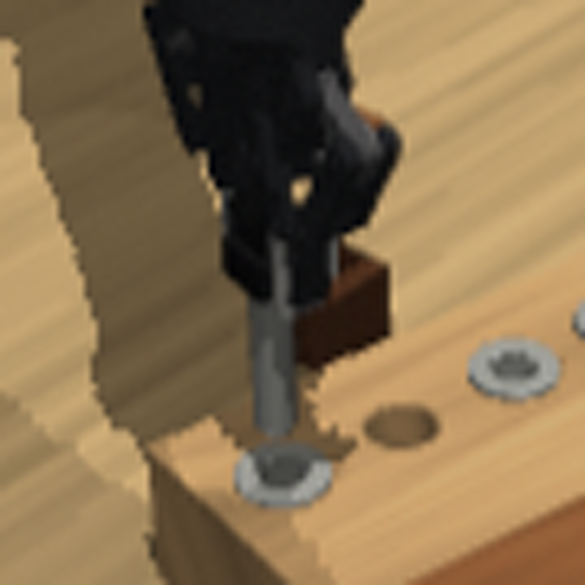

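The foot is at crop (276,425) and the mouth at (284,468). The foot is about 2 mm left of true, so I shift +2 mm along tool x and insert.

play_rows:
  deltas:
    - [[2,0,0,0,0,0,18],[2,0,10,0,0,0,18],[2,0,18,0,0,0,18],[2,0,22,0,0,0,18],[2,0,26,0,0,0,18],[2,0,30,0,0,0,18],[2,0,33,0,0,0,18],[2,0,33,0,0,0,18]]

```text
t: 21.15
eef_pos: [0.5431, -0.115, 0.1303]
tcp_rot: [-179.9, -0.0, 79.0]
force: [0.1, -0.0, -1.5]
grip_width: 0.292
```

play_rows:
  deltas:
    - [[0,0,10,0,0,0,18],[0,0,20,0,0,0,18],[0,0,30,0,0,0,18],[0,0,38,0,0,0,18],[0,0,44,0,0,0,18],[0,0,47,0,0,0,18],[0,0,47,0,0,0,18]]

```text
t: 21.85
eef_pos: [0.5429, -0.1148, 0.0832]
tcp_rot: [-179.9, -0.0, 79.0]
force: [1.5, -1.2, -1.7]
grip_width: 0.291
```

play_rows:
  deltas:
    - [[0,0,0,0,0,0,30],[0,0,0,0,0,0,50],[0,0,0,0,0,0,50],[0,0,0,0,0,0,50],[0,0,-20,0,0,0,50],[0,0,-50,0,0,0,50],[0,0,-90,0,0,0,50],[0,0,-105,0,0,0,50],[0,0,-105,0,0,0,50]]

```text
t: 22.75
eef_pos: [0.5448, -0.1155, 0.1914]
tcp_rot: [179.7, -0.1, 79.0]
force: [1.0, -0.6, -0.4]
grip_width: 0.585
```

```bash
python3 go.py 0.5701,-0.2967,0.19,89.3 0.5701,-0.2967,0.13,89.3 0.5701,-0.2967,0.076,89.3
```

```text
[-173.1, 59.3, 1.5] [0.3, -0.0, -10.3] t 22.8 rows>= 4
[-173.2, 59.0, 61.5] [0.3, -0.0, -10.3] t 22.8 rows>= 4
[-173.3, 58.8, 115.5] [0.3, -0.0, -10.3] t 22.8 rows>= 5
```

play_rows:
  deltas:
    - [[-45,15,0,0,0,-3,50],[-90,30,0,0,0,-6,50],[-135,45,0,0.2,0,-9,50],[-174,59,0,0.3,0,-10.3,50],[-174,59,30,0.3,0,-10.3,50],[-174,59,60,0.3,0,-10.3,50],[-174,59,60,0.3,0,-10.3,50],[-174,59,60,0.3,0,-10.3,50]]

```text
t: 23.55
eef_pos: [0.5674, -0.2961, 0.1273]
tcp_rot: [-179.5, -0.2, 89.4]
force: [0.2, 0.4, 0.4]
grip_width: 0.58
```

```bash
python3 go.py 0.5701,-0.2975,0.076,89.3
```

```text
[-1.5, 3.1, 51.3] [-0.5, -0.2, 0.1] t 23.6 rows>= 2
```

play_rows:
  deltas:
    - [[-1.5,3,0,-0.5,0,0,50],[-1.5,3,20,-0.5,0,0,50],[-1.5,3,40,-0.5,0,0,50],[-1.5,3,51,-0.5,0,0,50],[-1.5,3,51,-0.5,0,0,50],[-1.5,3,51,-0.5,0,0,35],[-1.5,3,51,-0.5,0,0,25],[-1.5,3,51,-0.5,0,0,18],[-1.5,3,51,-0.5,0,0,18],[-1.5,3,51,-0.5,0,0,18],[-1.5,3,51,-0.5,0,0,18]]

```text
t: 24.65
eef_pos: [0.5714, -0.299, 0.0791]
tcp_rot: [179.7, -0.0, 89.3]
force: [-0.5, -0.0, 5.9]
grip_width: 0.291
```

```bash
python3 go.py 0.576,0.0555,0.2,79 0.576,0.0555,0.165,79
```

```text
[354.6, 1.0, -120.8] [0.3, -0.0, 10.3] t 24.6 rows>= 8
[354.6, 0.9, -85.8] [0.3, -0.0, 10.3] t 24.6 rows>= 8
```

play_rows:
  deltas:
    - [[0,0,-30,0,0,0,18],[0,0,-70,0,0,0,18],[0,0,-110,0,0,0,18],[0,0,-122,0,0,0,18],[45,0,-122,0,0,2,18],[90,0,-122,0,0,4,18],[135,0,-122,0,0,6,18],[180,0,-122,0,0,8,18],[225,0,-122,0,0,10.3,18],[270,0,-122,0.2,0,10.3,18],[315,1,-122,0.3,0,10.3,18],[345,1,-122,0.3,0,10.3,18],[354.5,1,-122,0.3,0,10.3,18],[354.5,1,-95,0.3,0,10.3,18],[354.5,1,-87,0.3,0,10.3,18],[354.5,1,-87,0.3,0,10.3,18],[354.5,1,-87,0.3,0,10.3,18]]

```text
t: 26.35
eef_pos: [0.5758, 0.0546, 0.1653]
tcp_rot: [-179.8, -0.0, 78.9]
force: [-0.5, -0.1, -0.7]
grip_width: 0.296
```

```bash
python3 go.py 0.576,0.0555,0.145,79
python3 - <<'E'
from h import *
s=get_image("scene"); o=np.array([270,125])
cv2.imwrite("pics/p3.png",cv2.resize(s[125:215,270:360,::-1],None,fx=6.5,fy=6.5,interpolation=cv2.INTER_CUBIC))
p=status.sense()["eef_pos"]
print(p,((scene.proj([[p[0],p[1],p[2]-.069],[p[0],p[1],p[2]-.02],[.576,.0536,.074]])-o)*6.5).round().tolist())
E
```

```text
[1.0, 0.1, 20.3] [-0.2, -0.0, -0.1] t 26.4 rows>= 1
[0.57610442 0.054726   0.16576479] [[298.0, 426.0], [302.0, 331.0], [294.0, 470.0]]
```

View pics/p3.png

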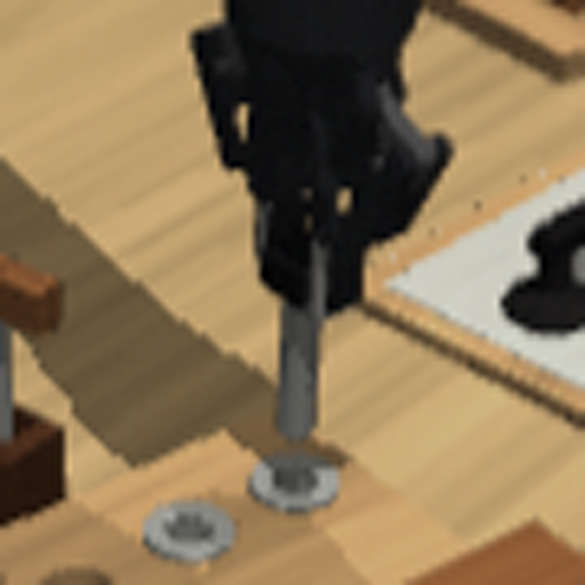

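The foot is at crop (296,431) and the mouth at (294,480). I make a small correction and insert gently.

play_rows:
  deltas:
    - [[-0.8,1,0,0,0,0,18],[-0.8,1,10,0,0,0,18],[-0.8,1,18,0,0,0,18],[-0.8,1,22,0,0,0,18],[-0.8,1,26,0,0,0,18],[-0.8,1,30,0,0,0,18],[-0.8,1,33,0,0,0,18],[-0.8,1,33,0,0,0,18]]

```text
t: 27.2
eef_pos: [0.5761, 0.055, 0.1316]
tcp_rot: [-179.8, -0.1, 79.0]
force: [-0.3, -0.1, -0.4]
grip_width: 0.29
```

play_rows:
  deltas:
    - [[0,0,10,0,0,0,18],[0,0,20,0,0,0,18],[0,0,30,0,0,0,18],[0,0,38,0,0,0,18],[0,0,44,0,0,0,18],[0,0,47,0,0,0,18],[0,0,47,0,0,0,18],[0,0,47,0,0,0,30],[0,0,47,0,0,0,50],[0,0,47,0,0,0,50],[0,0,47,0,0,0,50],[0,0,27,0,0,0,50],[0,0,-10,0,0,0,50],[0,0,-50,0,0,0,50],[0,0,-60,0,0,0,50],[0,0,-60,0,0,0,50]]

```text
t: 28.8
eef_pos: [0.5775, 0.055, 0.194]
tcp_rot: [180.0, -0.2, 79.0]
force: [-0.5, -0.2, 0.2]
grip_width: 0.588
```

```bash
python3 go.py 0.5094,-0.3533,0.19,89.3 0.5094,-0.3533,0.12,89.3;  python3 - <<'E'
from h import *
s=get_image("scene"); o=np.array([240,160])
cv2.imwrite("pics/p4.png",cv2.resize(s[160:250,240:340,::-1],None,fx=6.5,fy=6.5,interpolation=cv2.INTER_CUBIC))
print(((scene.proj([[.576,.0536,.106],[.5428,-.1172,.106]])-o)*6.5).round())
E
```

```text
[-413.8, 10.7, 2.7] [0.1, -0.2, -10.3] t 28.8 rows>= 9
[-414.1, 10.6, 72.7] [0.1, -0.2, -10.3] t 28.8 rows>= 9
[[492. 182.]
 [151. 336.]]
```

View pics/p4.png

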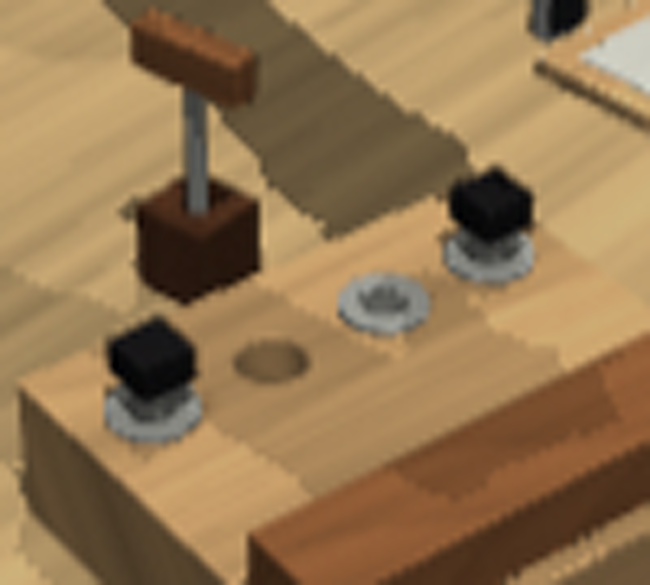

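Pins 1 and 4 stand level at the predicted head heights, crop (490,195) and (152,350), and the rod is upright. Now a medium pin from hole (0,−28).

play_rows:
  deltas:
    - [[-45,1,0,0,0,-1,50],[-90,2,0,0,0,-2,50],[-135,3,0,0,0,-3,50],[-180,4,0,0,0,-5,50],[-225,5,0,0,0,-6,50],[-270,7,0,0,0,-8,50],[-315,8,0,0,0,-10.3,50],[-360,10,0,0,0,-10.3,50],[-400,11,0,0,0,-10.3,50],[-414,11,0,0,-0.2,-10.3,50],[-414,11,40,0,-0.2,-10.3,50],[-414,11,72,0,-0.2,-10.3,50],[-414,11,72,0,-0.2,-10.3,50],[-414,11,72,0,-0.2,-10.3,50]]

```text
t: 30.25
eef_pos: [0.5081, -0.3522, 0.1183]
tcp_rot: [-179.7, -0.0, 89.4]
force: [0.1, -0.4, 1.5]
grip_width: 0.588
```

```bash
python3 go.py 0.5094,-0.3533,0.063,89.3
```

```text
[-1.1, 1.7, 55.3] [-0.3, -0.0, 0.1] t 30.2 rows>= 2
```

play_rows:
  deltas:
    - [[-1,1.5,0,-0.3,0,0,50],[-1,1.5,20,-0.3,0,0,50],[-1,1.5,40,-0.3,0,0,50],[-1,1.5,55,-0.3,0,0,50],[-1,1.5,55,-0.3,0,0,50],[-1,1.5,55,-0.3,0,0,35],[-1,1.5,55,-0.3,0,0,25],[-1,1.5,55,-0.3,0,0,18],[-1,1.5,55,-0.3,0,0,18],[-1,1.5,55,-0.3,0,0,18],[-1,1.5,55,-0.3,0,0,18]]

```text
t: 31.35
eef_pos: [0.5103, -0.3553, 0.0658]
tcp_rot: [179.8, 0.2, 89.3]
force: [-1.1, 0.0, 5.5]
grip_width: 0.29
```

```bash
python3 go.py 0.565,-0.0020,0.19,79 0.565,-0.0020,0.148,79
```

```text
[353.5, 51.1, -125.0] [0.3, 0.2, 10.3] t 31.4 rows>= 8
[353.6, 50.9, -83.0] [0.3, 0.2, 10.3] t 31.4 rows>= 8
```

play_rows:
  deltas:
    - [[0,0,-30,0,0,0,18],[0,0,-70,0,0,0,18],[0,0,-110,0,0,0,18],[0,0,-127,0,0,0,18],[45,7,-127,0,0,2,18],[90,14,-127,0,0,4,18],[135,20,-127,0,0,6,18],[180,27,-127,0,0,8,18],[225,33,-127,0,0,10.3,18],[270,40,-127,0.2,0,10.3,18],[315,46,-127,0.3,0,10.3,18],[345,51,-127,0.3,0.2,10.3,18],[352,51,-127,0.3,0.2,10.3,18],[352,51,-95,0.3,0.2,10.3,18],[352,51,-85,0.3,0.2,10.3,18],[352,51,-85,0.3,0.2,10.3,18],[352,51,-85,0.3,0.2,10.3,18]]

```text
t: 33.05
eef_pos: [0.5646, -0.0043, 0.1494]
tcp_rot: [-179.8, -0.1, 78.9]
force: [-0.1, 0.4, -0.7]
grip_width: 0.289
```

```bash
python3 go.py 0.5655,-0.0035,0.116,79
```

```text
[0.9, 0.8, 33.4] [-0.2, -0.1, -0.1] t 33.0 rows>= 1
```

Insert with feel: first 33 mm, which puts the foot about 13 mm inside the bush.

play_rows:
  deltas:
    - [[0.8,0.8,0,0,0,0,18],[0.8,0.8,10,0,0,0,18],[0.8,0.8,18,0,0,0,18],[0.8,0.8,22,0,0,0,18],[0.8,0.8,26,0,0,0,18],[0.8,0.8,30,0,0,0,18],[0.8,0.8,33,0,0,0,18],[0.8,0.8,33,0,0,0,18]]

```text
t: 33.85
eef_pos: [0.5652, -0.0025, 0.1155]
tcp_rot: [-179.8, -0.1, 79.0]
force: [0.5, -1.6, -1.1]
grip_width: 0.291
```

play_rows:
  deltas:
    - [[0,0,10,0,0,0,18],[0,0,18,0,0,0,18],[0,0,25,0,0,0,18],[0,0,29,0,0,0,18],[0,0,31,0,0,0,18],[0,0,31,0,0,0,18],[0,0,31,0,0,0,30],[0,0,31,0,0,0,50],[0,0,31,0,0,0,50],[0,0,31,0,0,0,50],[0,0,10,0,0,0,50],[0,0,-30,0,0,0,50],[0,0,-80,0,0,0,50],[0,0,-110,0,0,0,50],[0,0,-110,0,0,0,50]]

```text
t: 35.35
eef_pos: [0.5686, -0.0032, 0.2311]
tcp_rot: [179.6, -0.2, 79.0]
force: [0.3, -0.5, 1.1]
grip_width: 0.586
```

```bash
python3 go.py 0.53,0.2,0.23,79
python3 - <<'E'
from h import *
s=get_image("scene"); t=get_image("top"); np.save("t1.npy",t); np.save("s1.npy",s)
a=cv2.resize(s[130:250,240:420,::-1],None,fx=4.4,fy=4.4,interpolation=cv2.INTER_CUBIC)[:, :792]
cv2.imwrite("pics/p5.png",a)
E
```

```text
[192.2, -76.5, 1.4] [0.4, -0.2, 0.0] t 35.4 rows>= 5
```

View pics/p5.png

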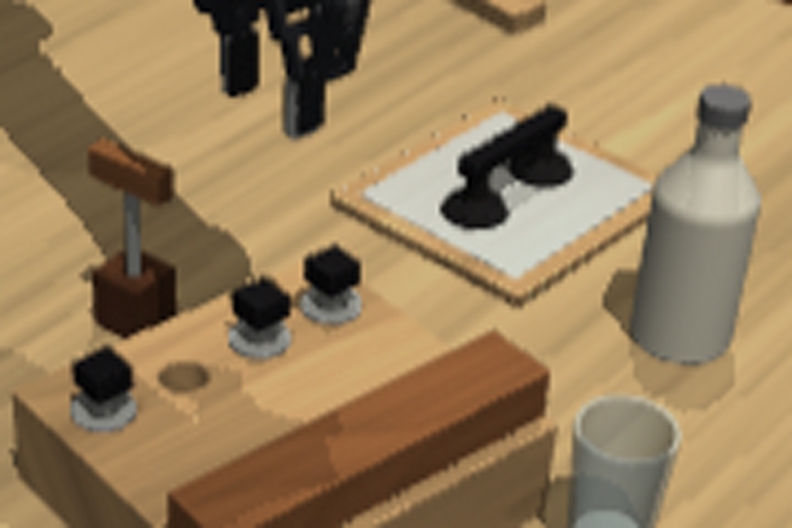

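All three heads stand level. Now I measure the panel afresh.

Run:
```python
from h import *
t=np.load("t1.npy"); s=np.load("s1.npy"); ht=cv2.cvtColor(t,cv2.COLOR_RGB2HSV)
m=(ht[...,2]<60)
for y in range(222,246): print(y,''.join('#' if m[y,x] else '.' for x in range(160,226)))
w=((ht[...,1]<45)&(ht[...,2]>120)).astype(np.uint8); w[:200]=0;w[275:]=0;w[:,:155]=0;w[:,235:]=0
w=cv2.morphologyEx(w,cv2.MORPH_CLOSE,np.ones((19,19)))
k=max(cv2.findContours(w,0,1)[0],key=cv2.contourArea); r=cv2.minAreaRect(k); hull=cv2.approxPolyDP(cv2.convexHull(k),4,True).reshape(-1,2)
print(r,[np.round(top.plane(p,.01)[:2],3).tolist() for p in hull],top.plane(r[0],.01))
hs=cv2.cvtColor(s,cv2.COLOR_RGB2HSV); m=((hs[...,2]<60)).astype(np.uint8)[145:185,335:375]
n,l,st,c=cv2.connectedComponentsWithStats(m); i=1+np.argmax(st[1:,4]); print("scene black",c[i]+[335,145],st[i]+[335,145,0,0,0])
print("scene bar ends",scene.plane([346.4,165],.061),scene.plane([365.5,154],.061))
w=((hs[...,1]<45)&(hs[...,2]>120)).astype(np.uint8); w[:,386:]=0;w[:150]=0;w[200:]=0;w[:,:315]=0
w=cv2.morphologyEx(w,cv2.MORPH_CLOSE,np.ones((15,15)))
k=max(cv2.findContours(w,0,1)[0],key=cv2.contourArea); q=cv2.approxPolyDP(cv2.convexHull(k),3,True).reshape(-1,2); Q=np.array([scene.plane(p,.01)[:2] for p in q]); print("scene white",q.tolist(),np.round(Q,3).tolist(),Q.mean(0))
```

```text
222 ..................................................................
223 ..................................................................
224 ..................................................................
225 ................................####..............................
226 ..............................########............................
227 ............................###########................######.....
228 ...........................#############.............#########....
229 .........................################...........###########...
230 ........................########################################..
231 ........................#########################################.
232 ........................#########################################.
233 ..........................#######################################.
234 ..........................#######################################.
235 ...........................#############..........###############.
236 ...........................############............#############..
237 ............................###
[... 402 characters left out ...]
...........................................................
244 ..................................................................
245 ..................................................................
((204.6700439453125, 232.61929321289062), (53.00780487060547, 45.740604400634766), 4.085616588592529) [[0.612, 0.398], [0.603, 0.233], [0.455, 0.243], [0.467, 0.406]] [0.53392985 0.31962897 0.01      ]
scene black [355.06830601 168.19945355] [340 155  30  27 366]
scene bar ends [0.53005548 0.26704172 0.061     ] [0.53696505 0.36461981 0.061     ]
scene white [[385, 171], [357, 192], [323, 174], [352, 156]] [[0.603, 0.392], [0.602, 0.231], [0.461, 0.238], [0.466, 0.396]] [0.53310738 0.31442393]
```

The panel has been knocked aside: y was about 0.36 and is now about 0.317, with x 0.533 and yaw about −3.5°. Top (0.534,0.320) and scene (0.533,0.314) agree. I go above it.

```bash
python3 go.py 0.533,0.317,0.2,86.5 0.533,0.317,0.11,86.5
```

```text
[307.1, -92.4, 27.5] [-0.2, -0.2, -7.4] t 35.5 rows>= 7
[306.8, -92.2, 117.5] [-0.2, -0.2, -7.4] t 35.5 rows>= 7
```

play_rows:
  deltas:
    - [[45,-14,0,0,0,0,60],[90,-28,0,0,0,-2,60],[135,-41,5,0,0,-4,60],[180,-55,10,0,0,-5,60],[225,-68,15,0,0,-6,60],[270,-82,20,-0.2,-0.2,-7.4,60],[300,-91,27,-0.2,-0.2,-7.4,60],[307,-92,60,-0.2,-0.2,-7.4,60],[307,-92,100,-0.2,-0.2,-7.4,60],[307,-92,117,-0.2,-0.2,-7.4,60],[307,-92,117,-0.2,-0.2,-7.4,60],[307,-92,117,-0.2,-0.2,-7.4,60]]

```text
t: 36.65
eef_pos: [0.533, 0.3163, 0.109]
tcp_rot: [-179.9, 0.2, 86.4]
force: [-0.3, 0.1, 0.8]
grip_width: 0.705
```

```bash
python3 go.py 0.533,0.317,0.036,86.5
python3 - <<'E'
from h import *
s=get_image("scene"); t=get_image("top")
a=cv2.resize(s[110:210,310:400,::-1],None,fx=5,fy=5,interpolation=cv2.INTER_CUBIC)
b=cv2.resize(t[190:290,150:210,::-1],None,fx=5,fy=5,interpolation=cv2.INTER_CUBIC)
cv2.imwrite("pics/q1.png",np.hstack([a,b]))
E
```

```text
[0.9, 0.1, 73.0] [-0.1, 0.2, -0.1] t 36.6 rows>= 2
```

View pics/q1.png

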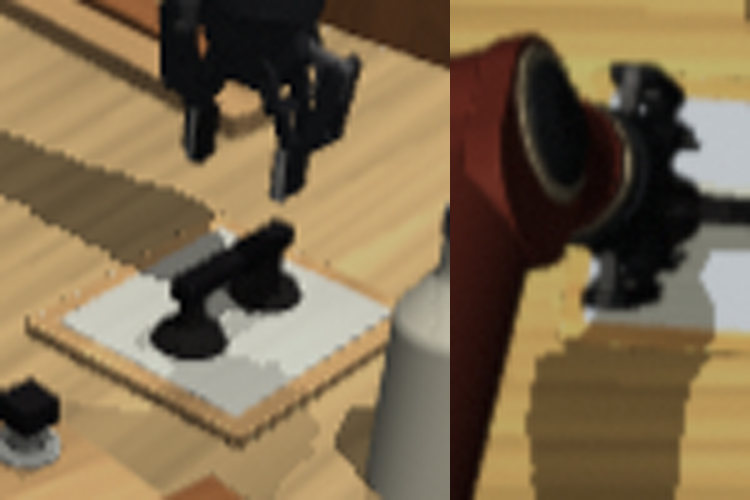

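The finger midpoint, crop (243,177), drops onto the bar's middle, crop (235,255), to within about 3 mm. I descend and grip.

play_rows:
  deltas:
    - [[0,0,25,0,0,0,60],[0,0,50,0,0,0,60],[0,0,66,0,0.2,0,60],[0,0,72,0,0.2,0,60],[0,0,72,0,0.2,0,60],[0,0,72,0,0.2,0,40],[0,0,72,0,0.2,0,25],[0,0,72,0,0.2,0,15],[0,0,72,0,0.2,0,10],[0,0,72,0,0.2,0,10],[0,0,72,0,0.2,0,10],[0,0,72,0,0.2,0,10]]
  force: 100

```text
t: 37.95
eef_pos: [0.5343, 0.3169, 0.0393]
tcp_rot: [179.9, -0.2, 86.4]
force: [-0.9, -0.9, 5.9]
grip_width: 0.185
```

play_rows:
  deltas:
    - [[0,0,-15,0,0,0,10],[0,0,-35,0,0,0,10],[0,0,-70,0,0,0,10],[0,0,-110,0,0,0,10],[0,0,-150,0,0,0,10],[0,0,-178,0,0,0,10],[0,0,-178,0,0,0,10],[0,0,-178,0,0,0,10]]

```text
t: 38.75
eef_pos: [0.532, 0.3159, 0.2147]
tcp_rot: [-179.9, -0.1, 86.4]
force: [-0.5, 0.1, -5.2]
grip_width: 0.192
```

```bash
python3 go.py 0.5343,-0.0451,0.215,79 0.6281,-0.0451,0.215,79
```

```text
[-360.1, 24.7, -0.8] [-0.2, -0.1, 7.4] t 38.8 rows>= 8
[-354.3, 118.4, -1.0] [-0.2, -0.1, 7.4] t 38.8 rows>= 8
```

play_rows:
  deltas:
    - [[-20,1,0,0,0,0,10],[-55,3,0,0,0,1,10],[-95,6,0,0,0,2,10],[-135,9,0,0,0,3,10],[-175,12,0,0,0,4,10],[-215,15,0,0,0,5,10],[-255,18,0,0,0,6,10],[-295,35,0,0,0,7,10],[-325,60,0,-0.2,0,7.4,10],[-345,90,0,-0.2,-0.1,7.4,10],[-354,112,0,-0.2,-0.1,7.4,10],[-354,118,0,-0.2,-0.1,7.4,10],[-354,118,20,-0.2,-0.1,7.4,10],[-354,118,35,-0.2,-0.1,7.4,10],[-354,118,45,-0.2,-0.1,7.4,10],[-354,118,45,-0.2,-0.1,7.4,10],[-354,118,45,-0.2,-0.1,7.4,10]]

```text
t: 40.45
eef_pos: [0.6287, -0.044, 0.1695]
tcp_rot: [179.9, -0.0, 79.1]
force: [0.5, 0.4, -4.4]
grip_width: 0.19
```

```bash
python3 go.py 0.6281,-0.0451,0.147,79;  python3 - <<'E'
from h import *
s=get_image("scene"); cv2.imwrite("pics/q2.png",cv2.resize(s[120:300,220:400,::-1],None,fx=3.3,fy=3.3,interpolation=cv2.INTER_CUBIC))
z=status.sense()["eef_pos"][2]-.0393; c,sn=np.cos(np.radians(-11)),np.sin(np.radians(-11))
P=[[.6281+c*x-sn*y,-.0451+sn*x+c*y,z+.01] for x,y in((-.09,.1),(.09,.1),(.09,-.1),(-.09,-.1))]
print("ideal panel top corners",((scene.proj(P)-[220,120])*3.3).round().tolist())
L=[[.6183+c*x-sn*y,-.0432+sn*x+c*y,.106] for x,y in((.1,.12),(.1,-.12),(.05,-.12))]
print("ledge",((scene.proj(L)-[220,120])*3.3).round().tolist())
E
```

```text
[-1.3, -0.4, 22.5] [0.1, -0.0, 0.1] t 40.5 rows>= 1
ideal panel top corners [[314.0, 174.0], [466.0, 279.0], [257.0, 387.0], [112.0, 260.0]]
ledge [[480.0, 306.0], [234.0, 436.0], [192.0, 397.0]]
```

View pics/q2.png

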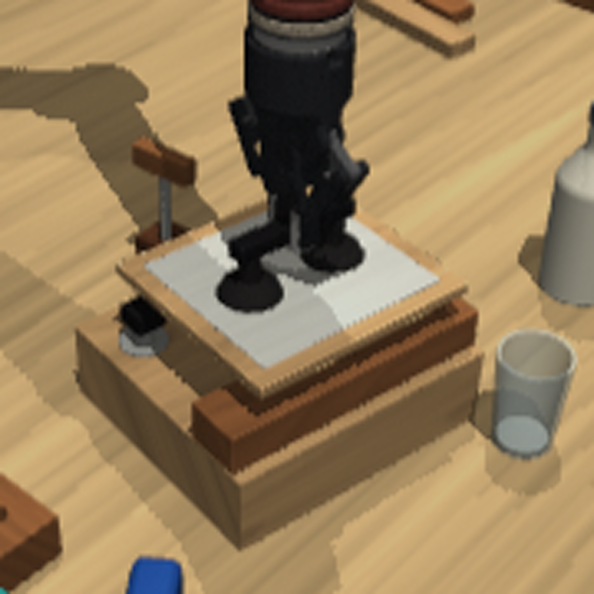

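The panel is square and over its place. Its corners at (118,265), (467,288) and (262,390) are within about 3 mm of ideal once the camera bias is allowed for. I lower it.

play_rows:
  deltas:
    - [[-1,0,8,0,0,0,10],[-1,0,15,0,0,0,10],[-1,0,19,0,0,0,10],[-1,0,21,0,0,0,10],[-1,0,23,0,0,0,10],[-1,0,24,0,0,0,10],[-1,0,24,0,0,0,10],[-1,0,24,0,0,0,10]]

```text
t: 41.3
eef_pos: [0.6292, -0.0454, 0.1463]
tcp_rot: [179.8, -0.0, 79.0]
force: [0.2, 0.1, -5.6]
grip_width: 0.187
```

play_rows:
  deltas:
    - [[0,0,1,0,0,0,10],[0,0,1.5,0,0,0,10],[0,0,2,0,0,0,10],[0,0,2,0,0,0,10],[0,0,2,0,0,0,10]]

```text
t: 41.8
eef_pos: [0.6294, -0.0454, 0.1453]
tcp_rot: [179.7, -0.1, 79.0]
force: [-2.3, 1.2, 4.1]
grip_width: 0.186
```

Contact came at 0.1453, exactly as predicted. I release and rise.

play_rows:
  deltas:
    - [[0,0,0,0,0,0,22],[0,0,0,0,0,0,35],[0,0,0,0,0,0,60],[0,0,0,0,0,0,60],[0,0,0,0,0,0,60],[0,0,-20,0,0,0,60],[0,0,-50,0,0,0,60],[0,0,-90,0,0,0,60],[0,0,-90,0,0,0,60],[-40,-20,-90,0,0,0,60],[-85,-40,-90,0,0,0,60],[-130,-60,-90,0,0,0,60],[-175,-80,-90,0,0,0,60],[-220,-90,-90,0,0,0,60],[-265,-90,-90,0,0,0,60],[-300,-90,-90,0,0,0,60],[-300,-90,-90,0,0,0,60]]

```text
t: 43.5
eef_pos: [0.4796, -0.3298, 0.2339]
tcp_rot: [179.8, 0.3, 78.4]
force: [0.2, -0.4, 0.2]
grip_width: 0.707
```

Run:
```python
from h import *
s=get_image("scene"); t=get_image("top")
a=cv2.resize(s[130:300,140:400,::-1],None,fx=3,fy=3,interpolation=cv2.INTER_CUBIC)
cv2.imwrite("pics/q3.png",a[:, :780])
ht=cv2.cvtColor(t,cv2.COLOR_RGB2HSV); w=((ht[...,1]<45)&(ht[...,2]>110)).astype(np.uint8); w[:165]=0;w[260:]=0;w[:,:262]=0;w[:,375:]=0
w=cv2.morphologyEx(w,cv2.MORPH_OPEN,np.ones((3,3))); w=cv2.morphologyEx(w,cv2.MORPH_CLOSE,np.ones((19,19)))
k=max(cv2.findContours(w,0,1)[0],key=cv2.contourArea); r=cv2.minAreaRect(k)
b=np.array([top.plane(p,.116)[:2] for p in cv2.boxPoints(r)]); c=b.mean(0)
R=np.array([[np.cos(np.radians(-11)),-np.sin(np.radians(-11))],[np.sin(np.radians(-11)),np.cos(np.radians(-11))]])
print(r,b.round(3).tolist(),"centre",c,"in jig",R.T@(c-[.6183,-.0432]))
```

```text
((315.63812255859375, 199.4171905517578), (55.70558166503906, 48.26061248779297), 11.040940284729004) [[0.572, 0.053], [0.72, 0.028], [0.687, -0.141], [0.541, -0.112]] centre [ 0.62979422 -0.04316841] in jig [0.01127701 0.00222421]
```

View pics/q3.png

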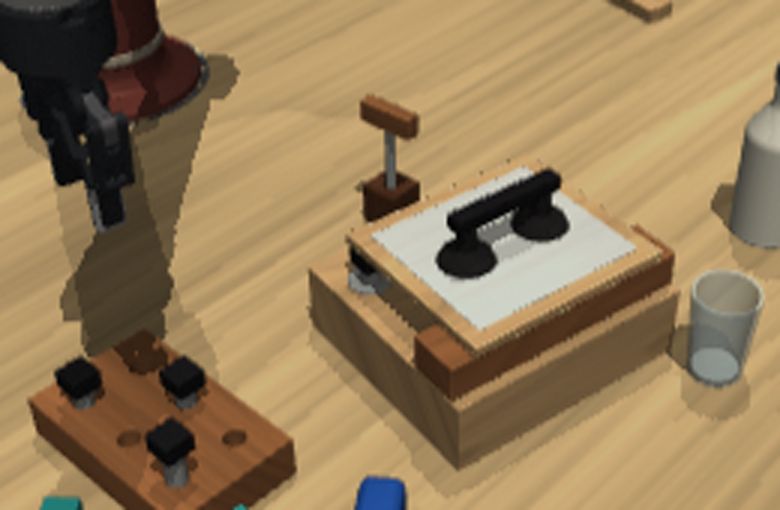

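The panel lies flat, with its centre at (+11,+2) mm in the jig frame (target +10,0) and its yaw matching the jig. The rod is standing, three spare pins are upright in the rack, and the robot is clear. I hand in the job.

```bash
python3 -c "
from cell import job; print(job.hand_in())"
```

```text
the job is handed in; nothing more can be done
None
```

The job is done and handed in at about 44 s of the 210 s allowed; the hand-in gave no verdict.

- **Bores:** Bores 1, 2 and 4 had bushes. I felt them left to right with the rod and found them 60, 46 and 60 mm deep; bore 3 has no bush and stayed empty. I then stood the rod back in its holder.
- **Pins:** Long, medium and long pins went into bores 1, 2 and 4. In the scene view taken before the panel was laid, all three heads looked level.
- **Panel:** It had been knocked about 4 cm aside before I reached for it, so I measured its position again. It touched down at the expected height.
- **Final picture:** The panel's centre is at about (+11, +2) mm in the jig's frame, against a target of (+10, 0), and it lies flat and square. The rod stands upright in its holder, the three spare pins are in the rack, and the gripper is clear of everything. The bottle and tumbler were not touched, nor was the tape measure.

Some checks disagreed:
- **Rod slip:** The rod slid about 8 mm up in the grip while probing. Contact heights in bores 2 and 4 came about 3 and 8 mm lower than predicted. The depth steps are 14 mm apart, a picture of the handle confirmed bore 4, and the level heads fit all three depths.
- **Camera offset:** The scene camera read positions 4–7 mm off the top camera, so I relied on the top view plus close looks.
- **Pictures:** I viewed 17, three past the budget of 14.

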